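# Size a test tube in the ring gauge and set the marker

## Task

Two stoppered test tubes lie on the white rack; find the size of the one in the place nearer the robot. Pass it, closed end first, through the row of rings on the gauge, largest ring first, until a ring stops it, and leave it lying in the rings against that ring; then slide the black marker level with the ring that stopped it. It is glass, so push gently and do not drop it; leave the other tube in its place and knock nothing over.

Things in the scene. Friction and masses are not known exactly. Their poses are not given: they have to be found in the camera images.
- gauge: Ring gauge, fixed: blue-painted steel base (245 x 132 x 12 mm) with four upright steel rings in a row, on posts. Origin on the bench under the entry face of the largest ring; x axis along the row towards the smallest ring, z up. Bores lie on y = 0, their bottoms all level at z = 85 mm. A tube thinner than a bore passes; once stopped and let go it lies steadily on the ring bottoms.
- ring_1 (a point): Largest ring, bore 44 mm: centre of its entry face, at gauge x = 0, z = 107 mm. Every ring is 8 mm thick along the row with a 6 mm wall. Axes as the gauge's.
- ring_2 (a point): Second ring, bore 34 mm: centre of its entry face, at gauge x = 65, z = 102 mm.
- ring_3 (a point): Third ring, bore 24 mm: centre of its entry face, at gauge x = 115, z = 97 mm. It stops the thick (30 mm) tube.
- ring_4 (a point): Smallest ring, bore 14 mm: centre of its entry face, at gauge x = 150, z = 92 mm. It stops the thin (20 mm) tube.
- marker (a joint): Position (m) of the black marker on its rail, growing along the gauge's +x; range -0.035 to 0.168. Its pointer is level with the middle of the rings at 0 (largest), 0.065, 0.115 and 0.150 (smallest). Slides with about 1.5 N of friction and stays where left. The rail lies 85 mm beside the row (gauge y = +85 mm, the robot's side), top at z = 68 mm.
- marker_grip (a point): Where to pinch the marker: its upright fin is 14 mm along the gauge's x, 20 mm along y, from z = 74 to 124 mm; this point is on the fin's centre line at z = 108 mm. Axes as the gauge's.
- rack_front (a point): The white rack's place nearer the robot: mid-place, at bench level; x axis along the tubes towards their closed ends, z up. The fixed rack has two places 85 mm apart, each with two V saddles (10 mm long, about 45 mm across, tops 50 mm above the bench) at x = +70 and -30 mm from this point; its base is 10 mm thick.
- rack_rear (a point): The same for the rack's place farther from the robot.
- tube_thick_center (a point): Thick amber glass tube: 30 mm outside diameter, 210 mm long, plus a black stopper (32 mm wide, 12 mm long) at its tail; 90 g, balances about 92 mm from the closed end. Point: on the axis, half-way along the glass; x axis towards the closed, nearly flat end. On the rack its axis is 51 mm high. Grip it 75 mm behind this point: there it is clear of the saddles and, at the end, of the rings.
- tube_thick_nose (a point): Centre of the thick tube's closed end (edge rounded 3 mm), 105 mm ahead of its centre. Axes as its centre's.
- tube_thin_center (a point): Thin amber glass tube: as the thick one, but 20 mm outside diameter, stopper 22 mm wide, 50 g; its axis is 44 mm high on the rack. Point, axes and place to grip as for the thick tube. Either tube may lie in either place of the rack.
- tube_thin_nose (a point): Centre of the thin tube's closed end (edge rounded 3 mm), 105 mm ahead of its centre. Axes as its centre's.
Things that resemble listed ones, but are neither listed nor needed, are in the scene too. Leave any green look-alike of the part that bears rack_front alone.

How it is judged (in metres and radians):
On the way, in this order (a step that is already met when the one before it is completed fails the run):
1. the tube from the rack's nearer place is in the rings, its closed end against the ring that stops it (((x of tube_thick_nose in the frame of gauge between 0.11 and 0.119 m and y of tube_thick_nose in the frame of gauge between -0.008 and 0.008 m and z of tube_thick_nose in the frame of gauge between 0.094 and 0.108 m and angle between the x axis of tube_thick_center and the x axis of gauge, either way round below 0.15 rad and horizontal distance between tube_thin_center and rack_rear below 0.025 m and height (world z) of tube_thin_center below 0.07 m) or (x of tube_thin_nose in the frame of gauge between 0.145 and 0.154 m and y of tube_thin_nose in the frame of gauge between -0.008 and 0.008 m and z of tube_thin_nose in the frame of gauge between 0.089 and 0.103 m and angle between the x axis of tube_thin_center and the x axis of gauge, either way round below 0.15 rad and horizontal distance between tube_thick_center and rack_rear below 0.025 m and height (world z) of tube_thick_center below 0.07 m))), for 0.2 s.
2. the marker is level with the ring that stopped the tube (((x of tube_thick_nose in the frame of gauge between 0.11 and 0.119 m and y of tube_thick_nose in the frame of gauge between -0.008 and 0.008 m and z of tube_thick_nose in the frame of gauge between 0.094 and 0.108 m and angle between the x axis of tube_thick_center and the x axis of gauge, either way round below 0.15 rad and horizontal distance between tube_thin_center and rack_rear below 0.025 m and height (world z) of tube_thin_center below 0.07 m and value of joint marker between 0.106 and 0.124 m) or (x of tube_thin_nose in the frame of gauge between 0.145 and 0.154 m and y of tube_thin_nose in the frame of gauge between -0.008 and 0.008 m and z of tube_thin_nose in the frame of gauge between 0.089 and 0.103 m and angle between the x axis of tube_thin_center and the x axis of gauge, either way round below 0.15 rad and horizontal distance between tube_thick_center and rack_rear below 0.025 m and height (world z) of tube_thick_center below 0.07 m and value of joint marker between 0.141 and 0.159 m))), for 0.2 s.
At the end, for the whole second after the job is handed in: The nearer tube rests, let go, in the rings, its closed end within 5 mm of the stopping ring's entry face and 8 mm of the row's line, axis within 0.15 rad of the row; the other tube lies in the farther place (25 mm); marker within 9 mm of that ring's middle; all at rest (((x of tube_thick_nose in the frame of gauge between 0.11 and 0.119 m and y of tube_thick_nose in the frame of gauge between -0.008 and 0.008 m and z of tube_thick_nose in the frame of gauge between 0.094 and 0.108 m and angle between the x axis of tube_thick_center and the x axis of gauge, either way round below 0.15 rad and horizontal distance between tube_thin_center and rack_rear below 0.025 m and height (world z) of tube_thin_center below 0.07 m and value of joint marker between 0.106 and 0.124 m) or (x of tube_thin_nose in the frame of gauge between 0.145 and 0.154 m and y of tube_thin_nose in the frame of gauge between -0.008 and 0.008 m and z of tube_thin_nose in the frame of gauge between 0.089 and 0.103 m and angle between the x axis of tube_thin_center and the x axis of gauge, either way round below 0.15 rad and horizontal distance between tube_thick_center and rack_rear below 0.025 m and height (world z) of tube_thick_center below 0.07 m and value of joint marker between 0.141 and 0.159 m)) and linear speed of each of tube_thick, tube_thin below 0.02 m/s and velocity of joint marker between -0.01 and 0.01 m/s); the robot touches nothing.
It fails at once if a tube is pushed hard against the gauge (over 40 N) (contact force between any of tube_thick, tube_thin and gauge above 40 N).
It fails at once if a tube is dropped on the bench (over 5 N) (contact force between any of tube_thick, tube_thin and table above 5 N).
It fails at once if a thing standing on the bench is knocked over (angle between any of beaker, reagent, dish, stopper, jar, weight's own z axis and vertical above 0.6 rad).
It also fails if it takes over 61 s, if anything falls off the work surface, if the arm or the gripper's body presses on something with over 40 N, if the wrist force passes 120 N, or if a joint passes its speed limit or range.

## Robot

A 6-joint arm with a two-finger parallel gripper is mounted at the origin on the work surface. World frame = base frame: x ahead of the robot, y to its left, z up, the work surface at z = 0. Lengths are in mm, angles in rad, forces in N, time in s.
With the tool pointing down it reaches from about 350 to 875 mm from the base axis. Payload 4.2 kg.
Tool frame: the origin (TCP) lies on the centre line of the jaws, within the pads' length; the fingertips stand 14 mm ahead of it and the grasp point (between the pads) lies 5 mm behind it (tcp_to_tips is the distance from the TCP to the fingertips, in mm); z points along the fingers, y is the direction in which the jaws open and shut (so a half turn about z gives the same grasp; the last joint's range is limited). The gripper opens to 85 mm and grips with 20 to 120 N. Pads are 22 mm wide; open, the fingers measure 114 mm over their backs; the gripper's body (76 mm by 85 mm) begins 54 mm behind the grasp point. The pads swing forward as they close: fully open they stand 13 mm farther back than shut.
Start: joints at [1.365, 0.385, 0.008, 0, -1.194, -0.259], TCP at [280.119, 558.688, 245.312] pointing down, gripper open.
Joint ranges: [-3.14, 3.14], [-1.21, 2.06], [-1.07, 1.41], [-3.16, 2.05], [-2.99, -0.16], [-3.1, 3.1]. Speed limits (rad/s): [2.79, 2.79, 3.14, 3.14, 3.14, 3.14].

## Interface

Orientations are given as a unit quaternion [x, y, z, w].
In Python, from bench import read_state, get_image, job_done, tcp_to_tips gives the robot as it stands. The module is installed in compiled form; this text tells all that it offers.
- The arm moves only by the tool play_rows, never from a script. Its argument "targets" is a list of rows, each an object of numbers: "gripper": the gripper's target within -1 to 1 (shut at 1, half-way at 0, fully open at -1); "tx", "ty", "tz": the shift along the tool's x, y, z scaled (see below); "spin": the turn about the tool's z scaled (see below). A call has 1 to 12 rows; each row is the pose to reach, as a shift and turn from the pose commanded when the call began, along the tool's axes at that moment; what a row does not reach only later rows make up. The controller multiplies each number of a shift by 0.25 m and each number of a turn by pi/4 rad. A row lasts 1/8 s, in which the tool goes at most 62.5 mm and 10.7 degrees, less where a joint would pass 70% of its speed; a pose out of reach is approached as far as the arm can. A call with a number of a shift or a turn outside -1 to 1 is refused whole. A call with a gripper value outside its range is refused whole. The fingers move at their own pace and stop on an object; the grip force is fixed at half the most. Time passes only in rows, so rows that repeat a pose let the fingers close. It gives the time, the measured TCP pose, the force and the opening at its end, in the units of the state.
- read_state(): the state, without advancing time (a new reading comes with each control period).
- get_image(name): name is "scene" or "top" or "wrist"; returns a dict with "frame" (420x560x3 uint8, red, green, blue), "depth" (420x560 float32, mm along the optical axis (not along the pixel's ray), 0 where there is no reading), "mtx" (3x3 intrinsics, pixels), "world_to_cam" (4x4, takes a point from world to camera coordinates). Camera axes: x right, y up, looking along -z (the intrinsics and any distortion apply to the point x, -y, -z); pixel columns grow to the right and rows downward; lengths in mm; the calibration is good to about 2 mm. A picture is of the moment at which its call begins.
- job_done(): hands the job in, once; it reports no verdict.
The state is a dict: "clock": time; "joints": joint angles; "joint_vel": joint speeds; "joint_efforts": joint torques, N m; "position": TCP position; "ee_rot": TCP orientation; "contact_force": force on the tool from outside, world axes, zero at the start; "wrist_torque": the same for the moment, N m; "gripper_width": finger opening in mm.
Only numpy, scipy, OpenCV 4.12 (cv2) and the standard library are available. Lean on these libraries where they do the work, as an engineer would, in place of code of your own. Each camera call takes 0.05 s, during which the arm holds its last target.

## Working session

There is one attempt and no reset: what is moved stays moved. The work goes in short steps, Python scripts to look and compute and a tool call to move; the robot and the scene stay as the last step left them, time stands still between calls to the robot, and variables do not carry over. Pictures are saved under pics/ and viewed, and the job is handed in when it is done.

Besides the shell and the picture viewer there is one more tool, called after "Emit:" as name(argument=value, ...), one argument or row to a line, values as JSON. play_rows: Moves the arm, as the interface text tells. Its arguments: {"type":"object","properties":{"targets":{"type":"array","items":{"type":"object","properties":{"gripper":{"type":"number"},"tx":{"type":"number","minimum":-1,"maximum":1},"ty":{"type":"number","minimum":-1,"maximum":1},"tz":{"type":"number","minimum":-1,"maximum":1},"spin":{"type":"number","minimum":-1,"maximum":1}}}}},"required":["targets"]}

```bash
mkdir -p pics
python3 - <<'E'
from bench import *
import cv2,numpy as np,pickle
s=read_state();print({k:np.round(v,3) for k,v in s.items()},tcp_to_tips)
for n in("scene","top","wrist"):
    d=get_image(n);pickle.dump(d,open(f"pics/{n}0.pkl","wb"));cv2.imwrite(f"pics/{n}0.png",d["frame"][:,:,::-1]);print(n,d["mtx"],np.round(d["world_to_cam"],3))
E
```

```text
{'clock': np.float64(0.0), 'joints': array([ 1.365e+00,  3.860e-01,  7.000e-03, -1.000e-03, -1.194e+00,
       -2.590e-01]), 'joint_vel': array([ 0.001,  0.   ,  0.   ,  0.   , -0.   ,  0.   ]), 'joint_efforts': array([-0.0000e+00, -3.9228e+01,  1.8840e+01,  4.1860e+00, -5.0000e-03,
        0.0000e+00]), 'position': array([279.882, 558.205, 244.226]), 'ee_rot': array([ 0.973, -0.23 , -0.   ,  0.001]), 'contact_force': array([-0.259, -0.61 , -0.154]), 'wrist_torque': array([ 0.012,  0.025, -0.006]), 'gripper_width': np.float64(85.096)} 14.0
scene [[506.23043276   0.         277.75830308]
 [  0.         506.23043276 215.78332005]
 [  0.           0.           1.        ]] [[ 1.720000e-01  9.850000e-01  2.100000e-02 -3.437900e+01]
 [-6.400000e-01  9.600000e-02  7.630000e-01  2.149250e+02]
 [ 7.490000e-01 -1.450000e-01  6.470000e-01 -1.377349e+03]
 [ 0.000000e+00  0.000000e+00  0.000000e+00  1.000000e+00]]
top [[395.21820905   0.         282.03419596]
 [  0.         395.21820905 212.55867377]
 [  0.           0.           1.        ]] [[-9.10000e-02 -9.96000e-01  2.00000e-03  7.51100e+00]
 [ 9.74000e-01 -8.90000e-02  2.10000e-01 -4.31812e+02]
 [-2.09000e-01  2.10000e-02  9.78000e-01 -8.73179e+02]
 [ 0.00000e+00  0.00000e+00  0.00000e+00  1.00000e+00]]
wrist [[353.42777372   0.         279.15417023]
 [  0.         353.42777372 207.67590883]
 [  0.           0.           1.        ]] [[-4.48000e-01 -8.94000e-01  1.00000e-03  6.23565e+02]
 [ 8.63000e-01 -4.33000e-01 -2.59000e-01  3.35900e+01]
 [ 2.32000e-01 -1.15000e-01  9.66000e-01 -3.77684e+02]
 [ 0.00000e+00  0.00000e+00  0.00000e+00  1.00000e+00]]
```

View pics/scene0.png

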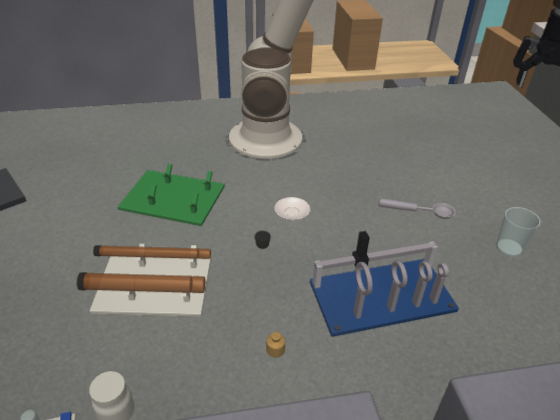

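View pics/top0.png

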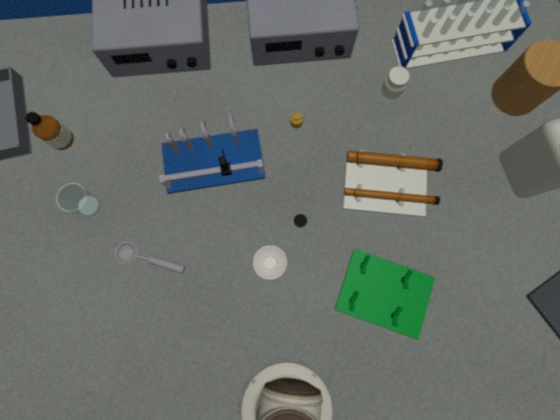

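View pics/wrist0.png

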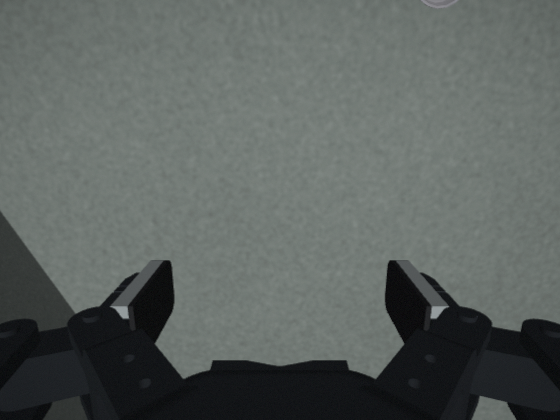

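The scene and top views agree. The white rack is at top (385,180), with the thin tube on the robot's side at top (390,196) and the thick one farther away at (395,161). Both stoppers are to the right (438), so the closed ends face left (+Y), the same way the gauge runs. Look-alikes:
- Green rack at top (385,293): leave alone.
- Amber bottles at (50,130) and (297,119).
- White dish at (270,262).
- Loose stopper at (300,220).

I choose the thin tube at (390,196). Next I'll measure and take a close crop.

```bash
cat > h.py <<'E'
import numpy as np,cv2
from bench import *
def ray(d,uv):
    K=d["mtx"];W=d["world_to_cam"];R=W[:3,:3];c=-R.T@W[:3,3]
    v=np.array([(uv[0]-K[0,2])/K[0,0],-(uv[1]-K[1,2])/K[1,1],-1.]);return c,R.T@v
def onz(d,uv,z):
    c,v=ray(d,uv);return c+v*(z-c[2])/v[2]
def tri(a,ua,b,ub):
    c1,v1=ray(a,ua);c2,v2=ray(b,ub)
    A=np.stack([v1,-v2],1);t=np.linalg.lstsq(A,c2-c1,rcond=None)[0]
    p,q=c1+t[0]*v1,c2+t[1]*v2;return (p+q)/2,np.linalg.norm(p-q)
def proj(d,p):
    W=d["world_to_cam"];x=W[:3,:3]@np.asarray(p,float)+W[:3,3];K=d["mtx"]
    return np.array([K[0,2]+K[0,0]*x[0]/-x[2],K[1,2]-K[1,1]*x[1]/-x[2]])
def pts(d):
    Z=d["depth"];v,u=np.mgrid[:Z.shape[0],:Z.shape[1]];K=d["mtx"];W=d["world_to_cam"]
    P=np.stack([(u-K[0,2])/K[0,0]*Z,-(v-K[1,2])/K[1,1]*Z,-Z],-1)
    return (P-W[:3,3])@W[:3,:3]
E
python3 - <<'E'
import pickle,cv2,numpy as np
from h import *
T=pickle.load(open("pics/top0.pkl","rb"));S=pickle.load(open("pics/scene0.pkl","rb"))
for n,d,(x0,x1,y0,y1) in(("top",T,(335,455,140,220)),("scene",S,(70,220,230,320))):
    im=d["frame"];hsv=cv2.cvtColor(im,cv2.COLOR_RGB2HSV)
    m=((hsv[...,0]<20)&(hsv[...,1]>110)&(hsv[...,2]>50)).astype(np.uint8)
    mm=np.zeros_like(m);mm[y0:y1,x0:x1]=m[y0:y1,x0:x1]
    cs=[c for c in cv2.findContours(mm,0,2)[0] if cv2.contourArea(c)>60]
    for c in cs:
        r=cv2.minAreaRect(c);b=cv2.boxPoints(r);print(n,np.round(r[0],1),np.round(r[1],1),round(r[2],2))
        # end midpoints
        i=np.argsort([np.linalg.norm(b[k]-b[(k+1)%4]) for k in range(4)])[:2]
        for k in i:
            e=(b[k]+b[(k+1)%4])/2
            print('  end',np.round(e,1),np.round(onz(d,e,44),1),np.round(onz(d,e,51),1))
    cv2.imwrite(f"pics/crop_{n}.png",cv2.resize(im[y0-20:y1+20,x0-20:x1+20,::-1],None,fx=4,fy=4,interpolation=2)[:600,:800])
x0,x1,y0,y1=150,280,105,200
cv2.imwrite("pics/crop_g.png",cv2.resize(T["frame"][y0:y1,x0:x1,::-1],None,fx=6,fy=6,interpolation=2))
x0,x1,y0,y1=300,465,225,340
cv2.imwrite("pics/crop_gs.png",cv2.resize(S["frame"][y0:y1,x0:x1,::-1],None,fx=4.8,fy=4.8,interpolation=2))
for n,d in(("top",T),("scene",S)):
    hsv=cv2.cvtColor(d["frame"],cv2.COLOR_RGB2HSV)
    m=((abs(hsv[...,0].astype(int)-110)<10)&(hsv[...,1]>150)&(hsv[...,2]>60)).astype(np.uint8)
    P=pts(d); 
    ok=m.astype(bool)&(abs(P[...,2]-12)<8)
    print(n,ok.sum(),np.round(np.median(P[ok],0),1))
    xy=P[ok][:,:2].astype(np.float32);r=cv2.minAreaRect(xy);print(' base rect',r,np.round(cv2.boxPoints(r),1))
E
```

```text
top [389.9 195.6] [90.7  7.5] 5.4
  end [344.8 191.3] [ 468.7 -183.9   44. ] [ 466.9 -182.6   51. ]
  end [435.1 199.9] [ 428.8 -392.6   44. ] [ 427.3 -389.6   51. ]
top [392.5 160. ] [91.4 11.4] 5.44
  end [347.  155.6] [ 556.3 -200.4   44. ] [ 553.8 -198.9   51. ]
  end [438.1 164.3] [ 514.8 -414.7   44. ] [ 512.6 -411.6   51. ]
scene [143.4 282.7] [120.9  15.8] 1.81
  end [ 82.9 280.8] [ 509.4 -409.9   44. ] [ 516.2 -407.6   51. ]
  end [203.8 284.6] [ 551.7 -197.1   44. ] [ 558.1 -197.    51. ]
scene [154.5 251.9] [111.1   9.3] 1.64
  end [ 98.9 250.3] [ 433.4 -389.    44. ] [ 441.  -386.9   51. ]
  end [210.  253.5] [ 474.  -180.4   44. ] [ 481.2 -180.5   51. ]
top 3547 [592.8 124.6  12.2]
 base rect ((712.6177978515625, -197.72235107421875), (190.99343872070312, 961.4246215820312), 21.27379608154297) [[ 449.2  215.6]
 [ 798.  -680.3]
 [ 976.  -611. ]
 [ 627.2  284.9]]
scene 3666 [615.8 133.4  11. ]
 base rect ((593.7341918945312, 132.91697692871094), (130.83580017089844, 236.96817016601562), 4.147130012512207) [[519.9 246.4]
 [537.1  10. ]
 [667.5  19.5]
 [650.4 255.8]]
```

View pics/crop_top.png

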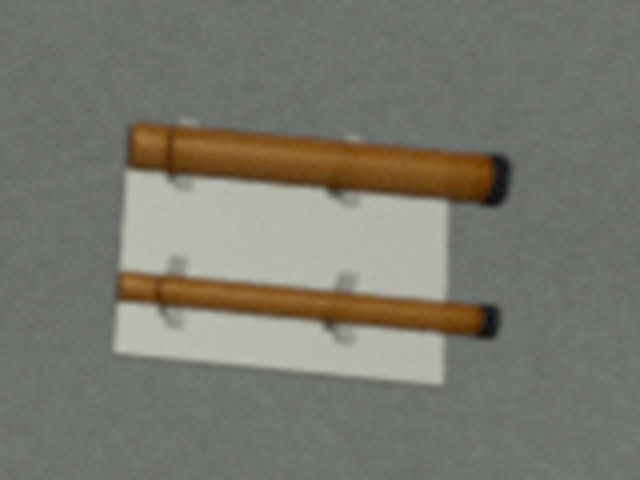

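View pics/crop_g.png

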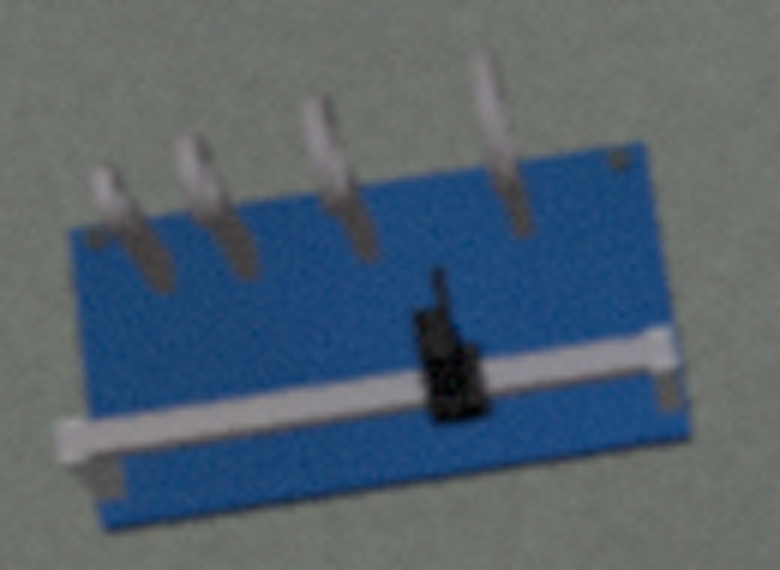

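View pics/crop_gs.png

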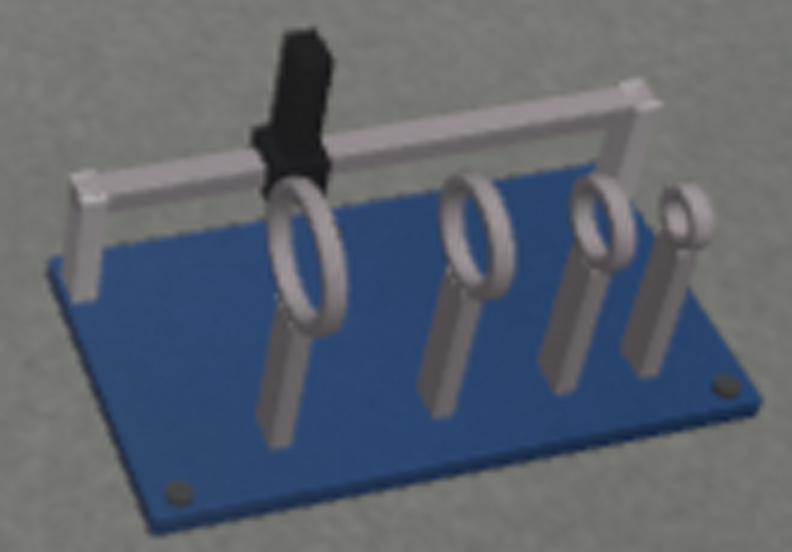

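Run:
```python
import pickle,cv2,numpy as np
from h import *
T=pickle.load(open("pics/top0.pkl","rb"));S=pickle.load(open("pics/scene0.pkl","rb"))
W=pickle.load(open("pics/wrist0.pkl","rb"));M=W["world_to_cam"];print("wristcam",-M[:3,:3].T@M[:3,3])
# base rect
for n,d,(x0,x1,y0,y1) in(("top",T,(150,280,120,200)),("scene",S,(300,465,240,340))):
    hsv=cv2.cvtColor(d["frame"],cv2.COLOR_RGB2HSV)
    m=((abs(hsv[...,0].astype(int)-108)<14)&(hsv[...,1]>130)).astype(np.uint8)
    mm=np.zeros_like(m);mm[y0:y1,x0:x1]=m[y0:y1,x0:x1]
    P=np.argwhere(mm)[:,::-1]
    hull=cv2.convexHull(P.astype(np.int32))[:,0]
    w=np.array([onz(d,h,12)[:2] for h in hull],np.float32)
    r=cv2.minAreaRect(w);print(n,r,np.round(cv2.boxPoints(r),1).tolist())
    # depth points
    Q=pts(d);ok=np.zeros(m.shape,bool);ok[y0-25:y1,x0:x1]=1
    ok&=(d["depth"]>0)&(Q[...,2]>84)&(Q[...,2]<140)
    q=Q[ok];print(n,'n',len(q))
    np.save(f"pics/q_{n}.npy",q)
    # cluster by y sorted
    blk=cv2.cvtColor(d["frame"],cv2.COLOR_RGB2GRAY)[ok]<60
    for nm,a in(("ring",q[~blk]),("black",q[blk])):
        a=a[np.argsort(a[:,1])]
        g=np.split(a,np.where(np.diff(a[:,1])>8)[0]+1)
        for c in g: 
            if len(c)>3: print('  ',nm,len(c),np.round(c.mean(0),1),np.round(c.min(0),1),np.round(c.max(0),1))
```

```text
wristcam [338.20483156 528.53165645 372.66352625]
top ((585.9378662109375, 127.12504577636719), (130.71511840820312, 240.72645568847656), 4.3298869132995605) [[511.70001220703125, 242.1999969482422], [529.9000244140625, 2.200000047683716], [660.2000122070312, 12.0], [642.0, 252.10000610351562]]
top n 457
   ring 110 [624.2  62.3 121. ] [601.8  57.8  84.1] [654.5  67.6 136.4]
   ring 105 [621.7 127.  111. ] [602.7 122.5  84.3] [646.4 132.5 127.7]
   ring 85 [619.1 176.7 104.1] [604.  172.8  84.1] [637.7 182.  116.9]
   ring 55 [616.8 211.5  98.3] [605.4 207.7  84.2] [631.7 215.4 107.8]
   black 102 [539.5  88.3 114.1] [532.4  82.   84.1] [552.3  96.5 127.7]
scene ((597.1810302734375, 127.87470245361328), (134.36538696289062, 243.2490234375), 4.160688877105713) [[521.4000244140625, 244.3000030517578], [539.0, 1.7000000476837158], [673.0, 11.399999618530273], [655.4000244140625, 254.10000610351562]]
scene n 1114
   ring 324 [636.9  65.  110.8] [607.   59.6  84. ] [663.8  71.7 135.9]
   ring 17 [539.4  87.7 110.6] [536.3  84.4  86. ] [541.6  98.3 123.9]
   ring 251 [632.  129.6 105.9] [606.4 124.1  84. ] [652.8 135.7 125.8]
   ring 188 [628.2 179.2 100.3] [609.4 173.7  84.1] [644.6 185.9 117. ]
   ring 118 [625.6 213.8  95.2] [611.9 209.5  84.3] [638.2 219.4 105.3]
   black 214 [552.6  90.2 107.8] [539.5  83.6  84.1] [558.9  99.3 125.2]
```

```bash
cat >> h.py <<'E'
from scipy.spatial.transform import Rotation as Ro
def go(xyz,yaw=None,cur=None):
    s=read_state();R=Ro.from_quat(s["ee_rot"]).as_matrix();p=np.array(s["position"] if cur is None else cur)
    t=R.T@(np.array(xyz)-p);y0=np.degrees(np.arctan2(R[1,0],R[0,0]))
    print("clock",round(float(s["clock"]),2),"at",np.round(s["position"],1),"yaw",round(y0,2),"zax",np.round(R[:,2],4),"w",round(float(s["gripper_width"]),1),"F",np.round(s["contact_force"],1))
    print(" tx,ty,tz",np.round(t/250,4),"spin",None if yaw is None else round(-((yaw-y0+180)%360-180)/45,4))
E
python3 - <<'E'
from h import *
go([595,167,300],-85.7)
import pickle;print(pickle.load(open("pics/top0.pkl","rb")).keys())
E
```

```text
clock 0.15 at [280.  558.3 244.5] yaw -26.64 zax [-6.0e-04 -1.5e-03 -1.0e+00] w 85.7 F [ 0.3 -0.5  0.2]
 tx,ty,tz [ 1.8283  0.8345 -0.2205] spin 1.3125
dict_keys(['frame', 'depth', 'mtx', 'world_to_cam'])
```

Emit:
play_rows(
  targets=[
    {"tx":0.91,"ty":0.42,"tz":-0.22,"spin":1},
    {"tx":0.91,"ty":0.42,"tz":-0.22,"spin":1},
    {"tx":0.91,"ty":0.42,"tz":-0.22,"spin":1},
    {"tx":0.91,"ty":0.42,"tz":-0.22,"spin":1},
    {"tx":0.91,"ty":0.42,"tz":-0.22,"spin":1},
    {"tx":0.91,"ty":0.42,"tz":-0.22,"spin":1},
  ],
)

```text
invalid input
```

```bash
python3 -c "
from h import *
go([595,167,300],-85.7)"
```

```text
clock 0.15 at [280.  558.3 244.5] yaw -26.64 zax [-6.0e-04 -1.5e-03 -1.0e+00] w 85.7 F [ 0.3 -0.5  0.2]
 tx,ty,tz [ 1.8283  0.8345 -0.2205] spin 1.3125
```

Probably the gripper value is required in every row.

Emit:
play_rows(
  targets=[
    {"tx":0.91,"ty":0.42,"tz":-0.22,"spin":1.0,"gripper":-1},
    {"tx":0.91,"ty":0.42,"tz":-0.22,"spin":1.0,"gripper":-1},
    {"tx":0.91,"ty":0.42,"tz":-0.22,"spin":1.0,"gripper":-1},
    {"tx":0.91,"ty":0.42,"tz":-0.22,"spin":1.0,"gripper":-1},
    {"tx":0.91,"ty":0.42,"tz":-0.22,"spin":1.0,"gripper":-1},
  ],
)

```text
clock: 0.78
position: [438.4, 360.2, 301.5]
ee_rot: [0.809, -0.588, 0.0, -0.001]
contact_force: [-0.5, 0.6, 0.3]
gripper_width: 85.5
```

```bash
python3 -c "
from h import *
go([595,167,300],-85.7)"
```

```text
clock 0.78 at [438.4 360.2 301.5] yaw -72.01 zax [ 0.0013  0.0013 -1.    ] w 85.5 F [-0.5  0.6  0.3]
 tx,ty,tz [ 0.9285 -0.357   0.0058] spin 0.3043
```

Emit:
play_rows(
  targets=[
    {"tx":0.93,"ty":-0.36,"tz":0,"spin":0.3,"gripper":-1},
    {"tx":0.93,"ty":-0.36,"tz":0,"spin":0.3,"gripper":-1},
    {"tx":0.93,"ty":-0.36,"tz":0,"spin":0.3,"gripper":-1},
    {"tx":0.93,"ty":-0.36,"tz":0,"spin":0.3,"gripper":-1},
    {"tx":0.93,"ty":-0.36,"tz":0,"spin":0.3,"gripper":-1},
    {"tx":0.93,"ty":-0.36,"tz":0,"spin":0.3,"gripper":-1},
  ],
)

```text
clock: 1.52
position: [594.8, 170.9, 299.4]
ee_rot: [0.737, -0.676, -0.0, 0.001]
contact_force: [-1.3, -0.6, 0.4]
gripper_width: 85.2
```

Run:
```python
from h import *
import pickle
go([595,167,300],-85.7)
for n in("wrist","scene","top"):
    d=get_image(n);pickle.dump(d,open(f"pics/{n}1.pkl","wb"));cv2.imwrite(f"pics/{n}1.png",d["frame"][:,:,::-1])
d=pickle.load(open("pics/wrist1.pkl","rb"))
Q=pts(d);ok=(d["depth"]>0)&(Q[...,2]>84)&(Q[...,2]<140)
ok[265:]=0
q=Q[ok];a=q[np.argsort(q[:,1])]
for c in np.split(a,np.where(np.diff(a[:,1])>8)[0]+1):
    if len(c)>3: print(len(c),np.round(c.mean(0),1),np.round(c.min(0),1),np.round(c.max(0),1))
hsv=cv2.cvtColor(d["frame"],cv2.COLOR_RGB2HSV)
m=((abs(hsv[...,0].astype(int)-108)<14)&(hsv[...,1]>130)).astype(np.uint8)
h=cv2.convexHull(np.argwhere(m)[:,::-1].astype(np.int32))[:,0]
r=cv2.minAreaRect(np.array([onz(d,x,12)[:2] for x in h],np.float32));print(r,cv2.boxPoints(r))
print("base z",np.median(Q[m>0][:,2]))
```

```text
clock 1.52 at [594.8 170.9 299.4] yaw -85.12 zax [-1.5e-03 -3.0e-04 -1.0e+00] w 85.2 F [-1.3 -0.6  0.4]
 tx,ty,tz [ 0.0157  0.0006 -0.0023] spin 0.0128
1069 [631.6  66.6 117.1] [604.8  60.4  84. ] [659.4  71.7 136.2]
521 [547.2  92.4 119. ] [535.2  84.8  84.5] [555.6  99.5 125.7]
6220 [792.1 191.8 104.8] [605.  119.5  84. ] [850.3 279.1 127. ]
((583.708984375, 353.75909423828125), (519.2164916992188, 631.4949951171875), 39.367244720458984) [[182.73175  433.19574 ]
 [583.28186  -55.010696]
 [984.6862   274.32245 ]
 [584.1361   762.5289  ]]
base z 11.710560367695987
```

View pics/wrist1.png

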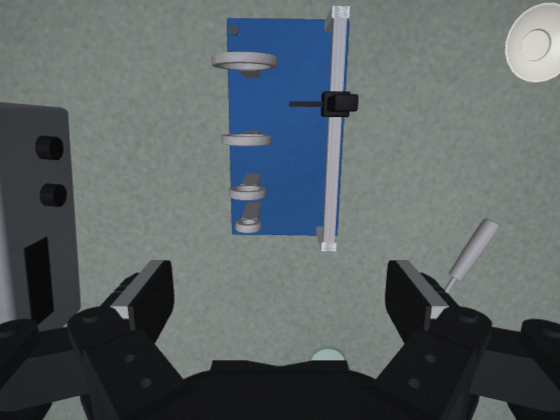

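View pics/scene1.png

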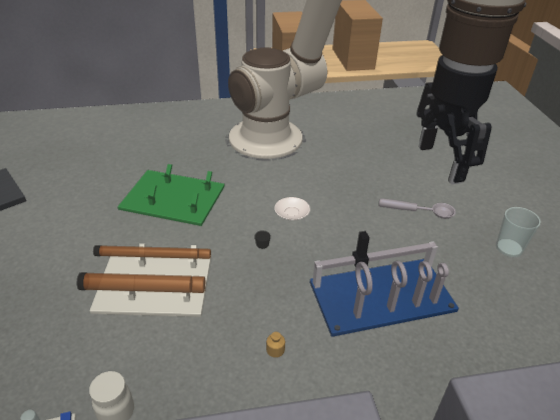

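Run:
```python
from h import *
import pickle
d=pickle.load(open("pics/wrist1.pkl","rb"));S=pickle.load(open("pics/scene1.pkl","rb"));T=pickle.load(open("pics/top1.pkl","rb"))
for n,D in(("scene",S),("top",T)): print("tcp in",n,proj(D,[594.8,170.9,299.4]), "tips",proj(D,[594.8,170.9,285]))
for n,D,box in(("wrist",d,(200,365,0,260)),("scene",S,(300,465,225,340))):
    Q=pts(D);x0,x1,y0,y1=box
    sub=np.zeros(D["depth"].shape,bool);sub[y0:y1,x0:x1]=1
    hsv=cv2.cvtColor(D["frame"],cv2.COLOR_RGB2HSV)
    ok=sub&(D["depth"]>0)&(Q[...,2]>86)&(Q[...,2]<140)&(Q[...,0]<700)
    q=Q[ok];a=q[np.argsort(q[:,1])];C=[]
    for c in np.split(a,np.where(np.diff(a[:,1])>7)[0]+1):
        if len(c)>20:
            mid=(c.max(0)+c.min(0))/2; C.append(mid);print(n,len(c),np.round(mid,1),np.round(c.max(0)-c.min(0),1),"top",np.round(c[c[:,2]>c[:,2].max()-3].mean(0),1))
    m=((abs(hsv[...,0].astype(int)-108)<14)&(hsv[...,1]>130)&sub).astype(np.uint8)
    h=cv2.convexHull(np.argwhere(m)[:,::-1].astype(np.int32))[:,0]
    r=cv2.minAreaRect(np.array([onz(D,x,12)[:2] for x in h],np.float32));print(r,np.round(cv2.boxPoints(r),1).tolist())
    bench=sub&(hsv[...,1]<60)&(Q[...,2]<8)&(D["depth"]>0);print("bench z",np.median(Q[bench][:,2]),"base z",np.median(Q[m>0][:,2]))
x0,x1,y0,y1=195,375,0,265
cv2.imwrite("pics/crop_w1.png",cv2.resize(d["frame"][y0:y1,x0:x1,::-1],None,fx=2.2,fy=2.2,interpolation=2))
# ring top edge & rack in wrist
```

```text
tcp in scene [438.76272535 163.35576449] tips [436.62305069 171.18546575]
tcp in top [160.01500783 102.65582449] tips [162.40428011 106.48965719]
wrist 971 [632.1  66.  111.1] [54.5 11.4 50.1] top [632.1  65.9 134.2]
wrist 512 [545.4  92.1 106.2] [20.4 14.6 39. ] top [545.7  91.9 123.8]
wrist 547 [627.3 130.3 106.1] [44.6 10.3 40.1] top [627.9 130.6 124.2]
wrist 437 [623.6 179.9 101.4] [35.3  9.9 30.8] top [624.  180.1 114.5]
wrist 278 [621.1 214.6  96. ] [25.3  9.6 19.9] top [621.  215.  104.1]
((589.8583374023438, 128.93991088867188), (130.09686279296875, 243.02178955078125), 4.204819202423096) [[516.0999755859375, 245.39999389648438], [533.9000244140625, 3.0], [663.5999755859375, 12.5], [645.7999877929688, 254.89999389648438]]
bench z -0.28483390722752666 base z 11.70836438046947
scene 298 [634.8  65.6 111.2] [55.6 12.4 50.4] top [635.8  65.  134.5]
scene 222 [548.5  91.5 106.3] [24.  14.9 39.3] top [548.4  91.1 123.9]
scene 230 [630.8 130.1 105.8] [44.5 11.5 39.1] top [631.2 129.9 123.8]
scene 169 [627.1 179.8 100.7] [34.1 11.3 29.4] top [626.4 179.8 113.9]
scene 103 [624.  214.9  96.1] [25.9 10.7 19.7] top [625.1 214.6 104. ]
((597.296875, 127.83879089355469), (134.00332641601562, 243.25469970703125), 4.0743513107299805) [[521.7999877929688, 244.39999389648438], [539.0999755859375, 1.7999999523162842], [672.7999877929688, 11.300000190734863], [655.5, 253.89999389648438]]
bench z -0.8916821657457383 base z 11.011758570766933
```

The wrist view shows the rings in a column at about px (244,61), (246,140), (247,192) and (248,225), with the marker fin at (340,103). The wrist estimate lies between the top and scene ones. Next I'll look straight down on the rack.

```bash
python3 -c "
from h import *
go([526,-40,300],-93);go([458,-250,300],-100.8)"
```

```text
clock 1.68 at [594.4 171.9 300.3] yaw -85.0 zax [-1.e-04  1.e-04 -1.e+00] w 85.3 F [-0.2  0.3  0. ]
 tx,ty,tz [0.8206 0.3464 0.0013] spin 0.1778
clock 1.68 at [594.4 171.9 300.3] yaw -85.0 zax [-1.e-04  1.e-04 -1.e+00] w 85.3 F [-0.2  0.3  0. ]
 tx,ty,tz [1.6337e+00 6.9050e-01 1.2000e-03] spin 0.3511
```

Emit:
play_rows(
  targets=[
    {"tx":0.82,"ty":0.345,"tz":0,"spin":0.175,"gripper":-1},
    {"tx":0.82,"ty":0.345,"tz":0,"spin":0.175,"gripper":-1},
    {"tx":0.82,"ty":0.345,"tz":0,"spin":0.175,"gripper":-1},
    {"tx":0.82,"ty":0.345,"tz":0,"spin":0.175,"gripper":-1},
  ],
)

```text
clock: 2.17
position: [525.1, -41.9, 301.0]
ee_rot: [-0.689, 0.725, -0.0, 0.0]
contact_force: [0.5, 0.1, -0.5]
gripper_width: 85.2
```

```bash
python3 -c "
from h import *
go([458,-250,300],-100.8)"
```

```text
clock 2.17 at [525.1 -41.9 301. ] yaw -92.96 zax [ 1.1e-03  2.0e-04 -1.0e+00] w 85.2 F [ 0.5  0.1 -0.5]
 tx,ty,tz [0.8449 0.2253 0.0037] spin 0.1743
```

Emit:
play_rows(
  targets=[
    {"tx":0.845,"ty":0.225,"tz":0,"spin":0.174,"gripper":-1},
    {"tx":0.845,"ty":0.225,"tz":0,"spin":0.174,"gripper":-1},
    {"tx":0.845,"ty":0.225,"tz":0,"spin":0.174,"gripper":-1},
    {"tx":0.845,"ty":0.225,"tz":0,"spin":0.174,"gripper":-1},
    {"tx":0.845,"ty":0.225,"tz":0,"spin":0.174,"gripper":-1},
  ],
)

```text
clock: 2.8
position: [458.8, -249.6, 300.6]
ee_rot: [-0.637, 0.771, -0.0, 0.0]
contact_force: [0.1, 0.4, -1.1]
gripper_width: 85.5
```

Run:
```python
from h import *
import pickle
d=get_image("wrist");pickle.dump(d,open("pics/wrist2.pkl","wb"));cv2.imwrite("pics/wrist2.png",d["frame"][:,:,::-1])
go([458,-250,300],-100.8)
hsv=cv2.cvtColor(d["frame"],cv2.COLOR_RGB2HSV)
m=((hsv[...,0]<20)&(hsv[...,1]>110)&(hsv[...,2]>50)).astype(np.uint8)
for c in cv2.findContours(m,0,2)[0]:
    if cv2.contourArea(c)<200: continue
    r=cv2.minAreaRect(c);b=cv2.boxPoints(r);i=np.argsort([np.linalg.norm(b[k]-b[(k+1)%4]) for k in range(4)])[:2]
    print(np.round(r[0],1),np.round(r[1],1),r[2])
    for k in i:
        e=(b[k]+b[(k+1)%4])/2;print('  ',np.round(e,1),np.round(onz(d,e,46),1),np.round(onz(d,e,53),1))
    vx,vy,x0,y0=cv2.fitLine(np.argwhere(cv2.drawContours(np.zeros_like(m),[c],-1,1,-1))[:,::-1].astype(np.float32),2,0,.01,.01).ravel()
    a=onz(d,(x0,y0),46);bb=onz(d,(x0+30*vx,y0+30*vy),46);v=bb-a;print('   yaw',np.degrees(np.arctan2(v[1],v[0])),a)
```

```text
clock 2.85 at [ 459.2 -248.7  300.5] yaw -100.84 zax [ 5.e-04  1.e-04 -1.e+00] w 85.4 F [0.4 0.6 0.1]
 tx,ty,tz [0.0062 0.0039 0.002 ] spin -0.0009
[280.  135.5] [203.  18.] 90.0
   [280.  34.] [ 431.  -388.2   46. ] [ 431.3 -386.9   53. ]
   [280. 237.] [ 471.2 -179.1   46. ] [ 470.7 -181.5   53. ]
   yaw -100.94604759407771 [ 449.47210708 -294.53848786   46.        ]
[197.4 135.5] [209.7  30.2] 87.41212463378906
   [192.7  30.8] [ 515.2 -407.4   46. ] [ 513.9 -405.7   53. ]
   [202.1 240.3] [ 559.8 -192.1   46. ] [ 557.7 -194.4   53. ]
   yaw 79.06375894268278 [ 534.33513875 -310.3050955    46.        ]
```

View pics/wrist2.png

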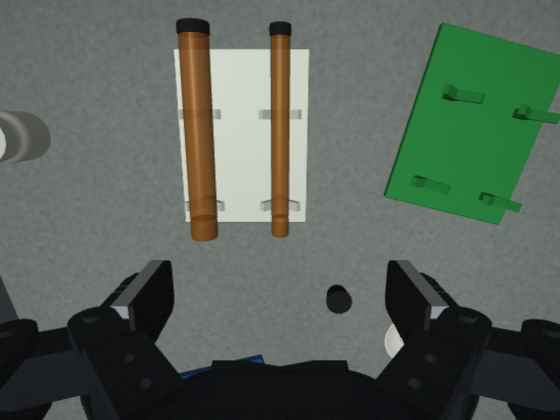

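The wrist view shows the thin tube centred on column 280, between the jaws (174–386) and already parallel to the tool. Its stopper is at row 28 and its closed end at row 237. The green rack is well clear to the right.

Emit:
play_rows(
  targets=[
    {"tx":0.448,"ty":0.002,"tz":0.4,"spin":0,"gripper":-1},
    {"tx":0.448,"ty":0.002,"tz":0.8,"spin":0,"gripper":-1},
    {"tx":0.448,"ty":0.002,"tz":0.8,"spin":0,"gripper":-1},
    {"tx":0.448,"ty":0.002,"tz":0.8,"spin":0,"gripper":-1},
    {"tx":0.448,"ty":0.002,"tz":0.8,"spin":0,"gripper":-1},
    {"tx":0.448,"ty":0.002,"tz":0.8,"spin":0,"gripper":-1},
    {"tx":0.448,"ty":0.002,"tz":0.8,"spin":0,"gripper":-1},
  ],
)

```text
clock: 3.72
position: [439.6, -358.6, 102.7]
ee_rot: [-0.638, 0.77, -0.002, 0.001]
contact_force: [-0.5, -0.4, -0.5]
gripper_width: 85.3
```

Run:
```python
from h import *
import pickle
d=get_image("wrist");pickle.dump(d,open("pics/wrist3.pkl","wb"));cv2.imwrite("pics/wrist3.png",d["frame"][:,:,::-1])
go([437,-358.5,38.5],-100.9)
```

```text
clock 3.77 at [ 439.3 -358.6  102.5] yaw -100.74 zax [ 0.0039 -0.0018 -1.    ] w 85.1 F [-1.3  0.  -0.6]
 tx,ty,tz [0.001  0.0102 0.2561] spin 0.0035
```

View pics/wrist3.png

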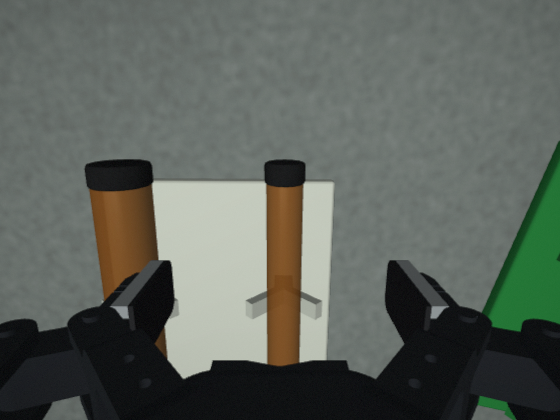

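Run:
```python
from h import *
import pickle
d=pickle.load(open("pics/wrist3.pkl","rb"));p=read_state()["position"]
for uv,z in(((250,308),48),((318,308),48),((285,172),50),((285,162),44),((285,186),52)):
    q=onz(d,uv,z);print(uv,np.round(q,1),"along tool x from TCP",round(float((q-p)[:2]@[-.188,-.982]),1),"y",round(float((q-p)[:2]@[-.982,.188]),1))
```

```text
(250, 308) [ 464.5 -319.1   48. ] along tool x from TCP -43.6 y -17.3
(318, 308) [ 425.7 -311.8   48. ] along tool x from TCP -43.4 y 22.2
(285, 172) [ 430.  -393.8   50. ] along tool x from TCP 36.3 y 2.5
(285, 162) [ 429.2 -398.1   44. ] along tool x from TCP 40.7 y 2.5
(285, 186) [ 431.3 -387.    52. ] along tool x from TCP 29.4 y 2.5
```

Emit:
play_rows(
  targets=[
    {"tx":0,"ty":0.01,"tz":0.1,"spin":0.003,"gripper":-1},
    {"tx":0,"ty":0.01,"tz":0.2,"spin":0.003,"gripper":-1},
    {"tx":0,"ty":0.01,"tz":0.256,"spin":0.003,"gripper":-1},
    {"tx":0,"ty":0.01,"tz":0.256,"spin":0.003,"gripper":-1},
    {"tx":0,"ty":0.01,"tz":0.256,"spin":0.003,"gripper":0.2},
    {"tx":0,"ty":0.01,"tz":0.256,"spin":0.003,"gripper":0.6},
    {"tx":0,"ty":0.01,"tz":0.256,"spin":0.003,"gripper":1},
    {"tx":0,"ty":0.01,"tz":0.256,"spin":0.003,"gripper":1},
    {"tx":0,"ty":0.01,"tz":0.256,"spin":0.003,"gripper":1},
    {"tx":0,"ty":0.01,"tz":0.256,"spin":0.003,"gripper":1},
  ],
)

```text
clock: 5.03
position: [436.2, -358.9, 36.8]
ee_rot: [-0.636, 0.771, -0.001, 0.0]
contact_force: [1.9, -1.0, 3.0]
gripper_width: 18.4
```

Run:
```python
from h import *
go([437,-358.5,150],-100.9)
```

```text
clock 5.03 at [ 436.2 -358.9   36.8] yaw -100.96 zax [ 0.002 -0.001 -1.   ] w 18.4 F [ 1.9 -1.   3. ]
 tx,ty,tz [-0.0018 -0.0038 -0.4526] spin -0.0014
```

Run:
```python
from h import *
import pickle
T=pickle.load(open("pics/top0.pkl","rb"));S=pickle.load(open("pics/scene0.pkl","rb"))
for n,D,box in(("T",T,(285,310,108,132)),("S",S,(262,292,328,360)),("Tjar",T,(380,415,60,105))):
    Q=pts(D);x0,x1,y0,y1=box;q=Q[y0:y1,x0:x1].reshape(-1,3);q=q[q[:,2]>8];print(n,np.round(q.min(0)),np.round(q.max(0)))
```

```text
T [ 239. -104.    9.] [685. -13. 944.]
S [ 665. -186.    8.] [1175.  -73.  727.]
Tjar [ 239. -416.    8.] [820. -13. 944.]
```

Emit:
play_rows(
  targets=[
    {"tx":0,"ty":0,"tz":-0.1,"spin":0,"gripper":1},
    {"tx":0,"ty":0,"tz":-0.25,"spin":0,"gripper":1},
    {"tx":0,"ty":0,"tz":-0.45,"spin":0,"gripper":1},
    {"tx":0,"ty":0,"tz":-0.6,"spin":0,"gripper":1},
    {"tx":0,"ty":0,"tz":-0.6,"spin":0,"gripper":1},
    {"tx":0,"ty":0,"tz":-0.6,"spin":0,"gripper":1},
  ],
)

```text
clock: 5.78
position: [434.2, -357.8, 185.1]
ee_rot: [-0.636, 0.772, 0.001, -0.0]
contact_force: [-0.1, 0.3, -0.3]
gripper_width: 18.1
```

Run:
```python
from h import *
import pickle
d=get_image("wrist");cv2.imwrite("pics/wrist4.png",d["frame"][:,:,::-1])
d=get_image("scene");cv2.imwrite("pics/scene4.png",d["frame"][:,:,::-1])
go([648.6,-157.6,190],-85.77)
```

```text
clock 5.88 at [ 434.2 -357.9  184.5] yaw -100.99 zax [-0.0036  0.002  -1.    ] w 18.5 F [ 0.1  0.  -0. ]
 tx,ty,tz [-0.9499 -0.6892 -0.0236] spin -0.3381
```

View pics/wrist4.png

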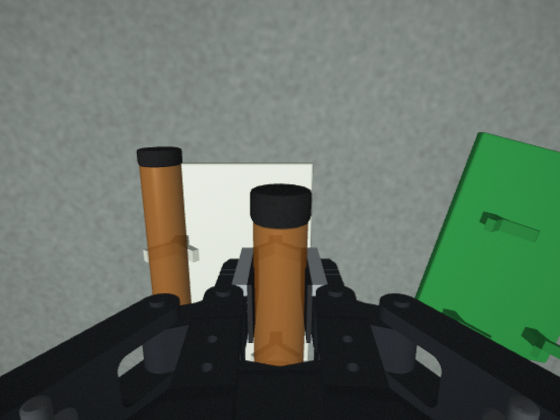

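View pics/scene4.png

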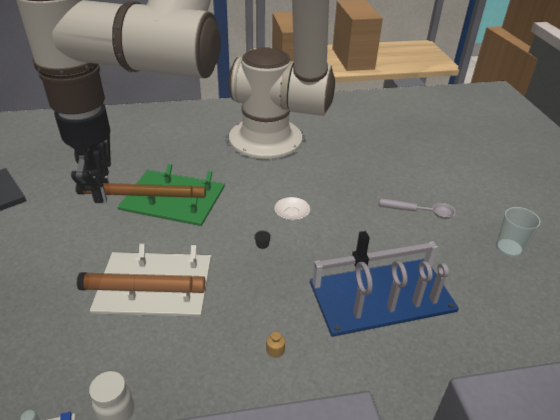

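Run:
```python
from h import *
import pickle
T=pickle.load(open("pics/top0.pkl","rb"));S=pickle.load(open("pics/scene0.pkl","rb"))
print(tri(T,(297,117),S,(276,337)),tri(T,(398,76),S,(108,383)))
```

```text
(array([673.68535637, -89.09530878,  30.90223549]), np.float64(5.058995035560781)) (array([ 741.11681733, -344.97974604,   67.76644423]), np.float64(1.4967702098797244))
```

Emit:
play_rows(
  targets=[
    {"tx":-0.3,"ty":-0.2,"tz":-0.02,"spin":-0.1,"gripper":1},
    {"tx":-0.5,"ty":-0.36,"tz":-0.02,"spin":-0.2,"gripper":1},
    {"tx":-0.7,"ty":-0.5,"tz":-0.02,"spin":-0.27,"gripper":1},
    {"tx":-0.85,"ty":-0.62,"tz":-0.02,"spin":-0.338,"gripper":1},
    {"tx":-0.95,"ty":-0.69,"tz":-0.02,"spin":-0.338,"gripper":1},
    {"tx":-0.95,"ty":-0.69,"tz":-0.02,"spin":-0.338,"gripper":1},
    {"tx":-0.95,"ty":-0.69,"tz":-0.02,"spin":-0.338,"gripper":1},
    {"tx":-0.95,"ty":-0.69,"tz":-0.02,"spin":-0.338,"gripper":1},
  ],
)

```text
clock: 6.88
position: [648.8, -159.1, 190.9]
ee_rot: [0.732, -0.681, -0.001, 0.0]
contact_force: [1.6, -0.8, -0.6]
gripper_width: 18.2
```

Run:
```python
from h import *
go([648.6,-157.6,91],-85.77)
```

```text
clock 6.88 at [ 648.8 -159.1  190.9] yaw -85.84 zax [-0.0014  0.     -1.    ] w 18.2 F [ 1.6 -0.8 -0.6]
 tx,ty,tz [-0.0059  0.      0.3995] spin -0.0015
```

Emit:
play_rows(
  targets=[
    {"tx":0,"ty":0,"tz":0.2,"spin":0,"gripper":1},
    {"tx":0,"ty":0,"tz":0.36,"spin":0,"gripper":1},
    {"tx":0,"ty":0,"tz":0.4,"spin":0,"gripper":1},
    {"tx":0,"ty":0,"tz":0.4,"spin":0,"gripper":1},
    {"tx":0,"ty":0,"tz":0.4,"spin":0,"gripper":1},
    {"tx":0,"ty":0,"tz":0.4,"spin":0,"gripper":1},
  ],
)

```text
clock: 7.62
position: [650.8, -158.3, 93.2]
ee_rot: [0.733, -0.68, 0.001, -0.001]
contact_force: [-0.5, 1.1, -1.4]
gripper_width: 18.5
```

```bash
cat > chk.py <<'E'
from h import *
import pickle,sys
k=sys.argv[1]
s=read_state()
D={n:get_image(n) for n in("scene","top")};pickle.dump(D,open(f"pics/d{k}.pkl","wb"))
for n,(x0,x1,y0,y1),f in(("scene",(200,470,220,350),2.9),("top",(140,400,90,200),3)):
    cv2.imwrite(f"pics/{n}{k}.png",cv2.resize(D[n]["frame"][y0:y1,x0:x1,::-1],None,fx=f,fy=f,interpolation=2))
    hsv=cv2.cvtColor(D[n]["frame"],cv2.COLOR_RGB2HSV)
    m=((hsv[...,0]<20)&(hsv[...,1]>110)&(hsv[...,2]>50)).astype(np.uint8)
    mm=np.zeros_like(m);mm[y0:y1,x0:x1]=m[y0:y1,x0:x1]
    for c in cv2.findContours(mm,0,2)[0]:
        if cv2.contourArea(c)<40: continue
        r=cv2.minAreaRect(c);b=cv2.boxPoints(r);i=np.argsort([np.linalg.norm(b[j]-b[(j+1)%4]) for j in range(4)])[:2]
        print(n,np.round(r[1],1),[ (np.round((b[j]+b[(j+1)%4])/2,1).tolist(),np.round(onz(D[n],(b[j]+b[(j+1)%4])/2,97),1).tolist()) for j in i])
go([648.6,-157.6,91],-85.77)
E
python3 chk.py 5
```

```text
scene [17. 17.] [([275.5, 332.0], [712.6, -95.3, 97.0]), ([284.0, 340.5], [729.8, -85.3, 97.0])]
scene [11.7 11. ] [([217.1999969482422, 301.6000061035156], [639.7, -177.4, 97.0]), ([219.10000610351562, 313.1000061035156], [663.4, -176.4, 97.0])]
scene [11.5 97.7] [([243.10000610351562, 303.0], [648.8, -136.8, 97.0]), ([339.3999938964844, 286.6000061035156], [638.8, 25.0, 97.0])]
scene [15.  4.] [([202.0, 277.0], [582.5, -198.1, 97.0]), ([202.0, 292.0], [615.7, -200.1, 97.0])]
top [53. 12.] [([347.0, 155.0], [539.1, -189.4, 97.0]), ([399.70001220703125, 161.0], [514.1, -306.1, 97.0])]
top [ 7.9 28.1] [([325.8999938964844, 111.30000305175781], [650.0, -154.1, 97.0]), ([298.1000061035156, 115.4000015258789], [645.4, -88.7, 97.0])]
clock 7.72 at [ 650.4 -158.1   92.6] yaw -85.75 zax [ 2.1e-03 -1.0e-04 -1.0e+00] w 18.6 F [ 0.3  0.9 -0.8]
 tx,ty,tz [-0.0026  0.0071  0.0063] spin 0.0004
```

View pics/scene5.png

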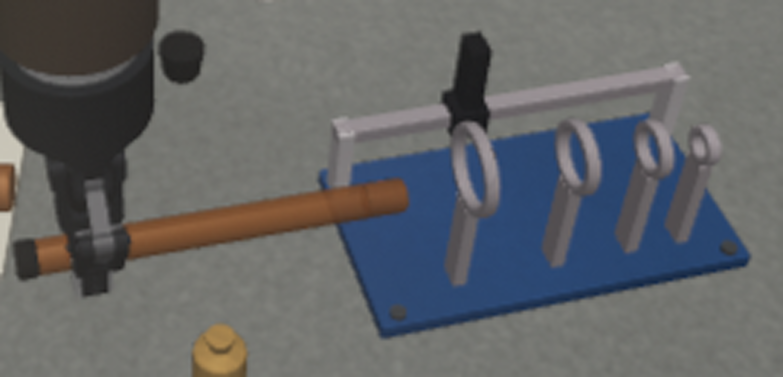

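View pics/top5.png

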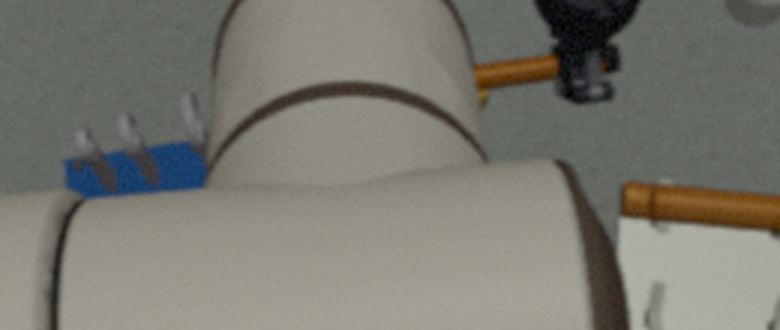

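```bash
cat > cyl.py <<'E'
from h import *
import pickle,sys
from scipy.optimize import least_squares
D=pickle.load(open(f"pics/d{sys.argv[1]}.pkl","rb"))["scene"]
Q=pts(D);hsv=cv2.cvtColor(D["frame"],cv2.COLOR_RGB2HSV)
m=(hsv[...,0]<20)&(hsv[...,1]>110)&(hsv[...,2]>50)&(abs(Q[...,0]-640)<45)&(Q[...,2]>75)&(Q[...,2]<125)&(Q[...,1]>-130)
q=Q[m];print(len(q),q.min(0),q.max(0))
q0=q.mean(0)
def f(p):
    a=np.array([p[0],q0[1],p[1]]);v=np.array([p[2],1,p[3]]);v/=np.linalg.norm(v)
    return np.linalg.norm(np.cross(q-a,v),axis=1)-10
r=least_squares(f,[q0[0]-5,q0[2]-5,-.07,0],loss="soft_l1");p=r.x;print("rms",np.sqrt(np.mean(r.fun**2)))
print("yaw",90-np.degrees(np.arctan(p[2])),"pitch slope mm per 100",100*p[3])
for y in(q[:,1].max(),65.6,130.1,179.8,214.9):print("y",round(y,1),"x",round(p[0]+p[2]*(y-q0[1]),1),"z",round(p[1]+p[3]*(y-q0[1]),1))
E
python3 cyl.py 5
python3 - <<'E'
# ring centres (scene): circle fit in row-plane from depth pts
import sys;sys.path.insert(0,'.')
from h import *
import pickle
from scipy.optimize import least_squares
D=pickle.load(open("pics/scene0.pkl","rb"));Q=pts(D)
sub=np.zeros(Q.shape[:2],bool);sub[225:340,300:465]=1
ok=sub&(Q[...,2]>87)&(Q[...,2]<140)&(Q[...,0]>590)&(Q[...,0]<700)
q=Q[ok];a=q[np.argsort(q[:,1])]
for c,bore in zip([c for c in np.split(a,np.where(np.diff(a[:,1])>7)[0]+1) if len(c)>50],(44,34,24,14)):
    # use all points: mid radius approx bore/2+3
    r=least_squares(lambda p:np.hypot(c[:,0]-p[0],c[:,2]-p[1])-bore/2-3.5,[c[:,0].mean(),85+bore/2],loss="soft_l1")
    print(bore,np.round(r.x,1),"bottom",round(r.x[1]-bore/2,1),"y",round((c[:,1].max()+c[:,1].min())/2,1),"rms",r.fun.std())
E
```

```text
1036 [ 637.54455823 -129.93501086   94.07350119] [660.89375861  21.91182419 112.31285618]
rms 1.1471976622175672
yaw 93.75775280401868 pitch slope mm per 100 0.07222234285155292
y 21.9 x 640.1 z 99.3
y 65.6 x 637.2 z 99.4
y 130.1 x 633.0 z 99.4
y 179.8 x 629.7 z 99.4
y 214.9 x 627.4 z 99.5
44 [635.6 108. ] bottom 86.0 y 65.6 rms 1.8097201497613675
34 [631.1 102.9] bottom 85.9 y 129.9 rms 1.8326696816796137
24 [627.4  98. ] bottom 86.0 y 179.8 rms 1.7535971926333969
14 [624.3  93.2] bottom 86.2 y 214.5 rms 1.5498523399294417
```

The scene picture shows the tube in front of ring 1 (nose at about crop (405,193)), level with the bore. The fit gives 0.5° too little yaw and about 1.5 mm too high, so I'll correct that and advance.

Emit:
play_rows(
  targets=[
    {"tx":0,"ty":0,"tz":0.006,"spin":-0.01,"gripper":1},
    {"tx":0,"ty":0,"tz":0.006,"spin":-0.01,"gripper":1},
    {"tx":0,"ty":0,"tz":0.006,"spin":-0.01,"gripper":1},
  ],
)

```text
clock: 8.1
position: [649.8, -158.1, 89.7]
ee_rot: [0.735, -0.678, -0.0, 0.0]
contact_force: [-0.4, -0.3, -0.8]
gripper_width: 18.4
```

```bash
python3 chk.py 6 >/dev/null; python3 cyl.py 6; python3 -c "
from h import *
go([650.4-.0752*75,-158.1+75*.9972,91],-85.35)"
```

```text
1027 [ 636.21074943 -129.92528316   90.23133603] [660.25821931  22.55357164 108.82667967]
rms 1.1821476281776868
yaw 94.23205840166119 pitch slope mm per 100 0.24034524038755053
y 22.6 x 637.5 z 96.1
y 65.6 x 634.3 z 96.2
y 130.1 x 629.6 z 96.3
y 179.8 x 625.9 z 96.4
y 214.9 x 623.3 z 96.5
clock 8.2 at [ 649.9 -158.1   89.8] yaw -85.31 zax [-0. -0. -1.] w 18.3 F [ 0.3  0.3 -0.2]
 tx,ty,tz [-0.2999 -0.004  -0.0049] spin 0.0009
```

Emit:
play_rows(
  targets=[
    {"tx":-0.1,"ty":-0.006,"tz":-0.005,"spin":0,"gripper":1},
    {"tx":-0.2,"ty":-0.006,"tz":-0.005,"spin":0,"gripper":1},
    {"tx":-0.3,"ty":-0.006,"tz":-0.005,"spin":0,"gripper":1},
    {"tx":-0.3,"ty":-0.006,"tz":-0.005,"spin":0,"gripper":1},
    {"tx":-0.3,"ty":-0.006,"tz":-0.005,"spin":0,"gripper":1},
  ],
)

```text
clock: 8.82
position: [645.3, -83.5, 91.1]
ee_rot: [0.735, -0.678, 0.0, 0.0]
contact_force: [-0.0, -0.1, 0.3]
gripper_width: 18.1
```

```bash
python3 chk.py 7 >/dev/null; python3 cyl.py 7; python3 -c "
from h import *
go([650.9-.0752*130,-158.1+130*.9972,91],-85.35)"
```

```text
1005 [ 631.46195294 -111.29585774   91.26727911] [662.90317381  96.98590455 122.69116512]
rms 1.5108731019222406
yaw 94.12434833908 pitch slope mm per 100 -0.07919252925278547
y 97.0 x 633.2 z 97.2
y 65.6 x 635.5 z 97.2
y 130.1 x 630.8 z 97.2
y 179.8 x 627.2 z 97.1
y 214.9 x 624.7 z 97.1
clock 8.93 at [645.2 -84.   91. ] yaw -85.36 zax [-1.e-04 -1.e-04 -1.e+00] w 18.7 F [-0.3 -0.5 -0.7]
 tx,ty,tz [-0.2226 -0.0016  0.    ] spin -0.0002
```

View pics/scene7.png

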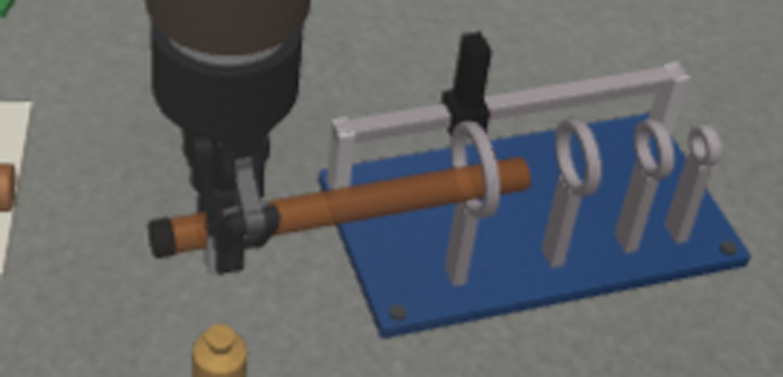

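Now through ring 1, within 0.3 mm of the ring centres. Continuing through ring 2.

Emit:
play_rows(
  targets=[
    {"tx":-0.1,"ty":-0.001,"tz":0,"spin":0,"gripper":1},
    {"tx":-0.2,"ty":-0.001,"tz":0,"spin":0,"gripper":1},
    {"tx":-0.24,"ty":-0.001,"tz":0,"spin":0,"gripper":1},
    {"tx":-0.24,"ty":-0.001,"tz":0,"spin":0,"gripper":1},
    {"tx":-0.24,"ty":-0.001,"tz":0,"spin":0,"gripper":1},
  ],
)

```text
clock: 9.55
position: [640.6, -24.3, 91.0]
ee_rot: [0.735, -0.678, -0.0, 0.0]
contact_force: [0.2, 0.5, -1.5]
gripper_width: 18.4
```

```bash
python3 chk.py 8 >/dev/null; python3 cyl.py 8; python3 -c "
from h import *
go([650.9-.0752*165,-158.1+165*.9972,91],-85.35)"
```

```text
863 [625.1741972  -52.24509403  92.03162977] [654.09074896 156.63699025 121.40231712]
rms 1.3669415628063912
yaw 94.12036752513605 pitch slope mm per 100 0.00792480494488638
y 156.6 x 628.6 z 97.2
y 65.6 x 635.2 z 97.2
y 130.1 x 630.5 z 97.2
y 179.8 x 626.9 z 97.2
y 214.9 x 624.4 z 97.2
clock 9.65 at [640.6 -24.3  91. ] yaw -85.37 zax [-1.e-04 -1.e-04 -1.e+00] w 18.5 F [-0.9  0.3 -0.6]
 tx,ty,tz [-1.232e-01 -1.600e-03  1.000e-04] spin -0.0004
```

View pics/scene8.png

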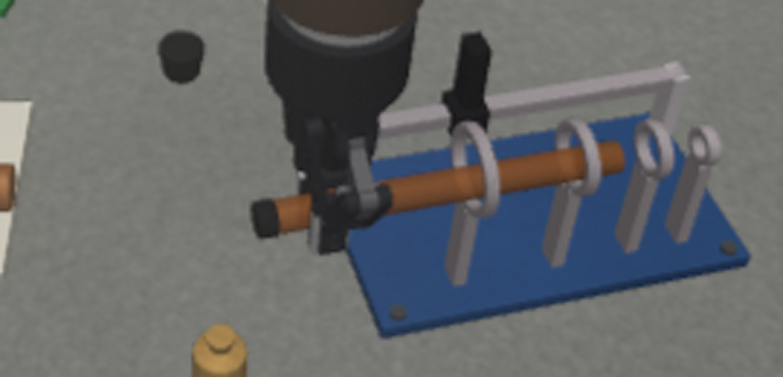

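Emit:
play_rows(
  targets=[
    {"tx":-0.04,"ty":-0.001,"tz":0,"spin":0,"gripper":1},
    {"tx":-0.08,"ty":-0.001,"tz":0,"spin":0,"gripper":1},
    {"tx":-0.12,"ty":-0.001,"tz":0,"spin":0,"gripper":1},
    {"tx":-0.16,"ty":-0.001,"tz":0,"spin":0,"gripper":1},
    {"tx":-0.16,"ty":-0.001,"tz":0,"spin":0,"gripper":1},
    {"tx":-0.16,"ty":-0.001,"tz":0,"spin":0,"gripper":1},
  ],
)

```text
clock: 10.4
position: [637.5, 16.5, 91.1]
ee_rot: [0.736, -0.678, -0.0, 0.0]
contact_force: [-0.3, 0.0, -0.9]
gripper_width: 18.2
```

```bash
python3 chk.py 9 >/dev/null; python3 cyl.py 9; python3 -c "
from h import *
go([650.9-.0752*190,-158.1+190*.9972,91],-85.35)"
```

```text
743 [620.67878133 -11.32706079  92.04195081] [656.94329174 197.4040139  124.52833032]
rms 2.0359208058011795
yaw 94.28620677171926 pitch slope mm per 100 0.03313354851625998
y 197.4 x 625.0 z 97.2
y 65.6 x 634.9 z 97.2
y 130.1 x 630.1 z 97.2
y 179.8 x 626.4 z 97.2
y 214.9 x 623.7 z 97.2
clock 10.5 at [637.5  16.2  91.1] yaw -85.33 zax [-1.e-04 -0.e+00 -1.e+00] w 18.5 F [0.5 0.3 0.1]
 tx,ty,tz [-0.0608 -0.0013  0.0002] spin 0.0004
```

View pics/scene9.png

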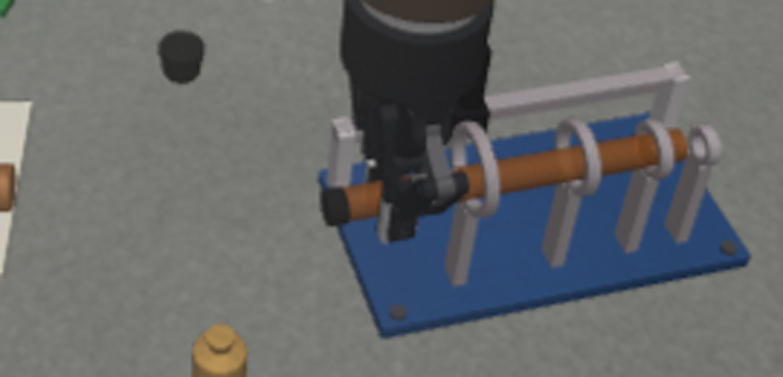

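Emit:
play_rows(
  targets=[
    {"tx":-0.012,"ty":-0.001,"tz":0.002,"spin":0,"gripper":1},
    {"tx":-0.024,"ty":-0.001,"tz":0.002,"spin":0,"gripper":1},
    {"tx":-0.032,"ty":-0.001,"tz":0.002,"spin":0,"gripper":1},
    {"tx":-0.036,"ty":-0.001,"tz":0.002,"spin":0,"gripper":1},
    {"tx":-0.04,"ty":-0.001,"tz":0.002,"spin":0,"gripper":1},
  ],
)

```text
clock: 11.12
position: [637.0, 26.5, 90.6]
ee_rot: [0.735, -0.678, 0.0, -0.0]
contact_force: [1.4, 0.9, -0.4]
gripper_width: 18.1
```

```bash
python3 chk.py 10 >/dev/null; python3 cyl.py 10|head -4
```

```text
745 [622.22780825  -1.63603965  91.18751506] [655.16700741 207.25125676 122.23585268]
rms 1.847375402569945
yaw 94.09605498704155 pitch slope mm per 100 0.19886766893121577
y 207.3 x 625.0 z 96.9
```

Nose at about y = 208, with the ring face near 210. Now 1 mm steps while watching the force.

Emit:
play_rows(
  targets=[
    {"tx":-0.004,"ty":0,"tz":0,"spin":0,"gripper":1},
    {"tx":-0.008,"ty":0,"tz":0,"spin":0,"gripper":1},
    {"tx":-0.008,"ty":0,"tz":0,"spin":0,"gripper":1},
  ],
)

```text
clock: 11.6
position: [636.8, 28.5, 90.6]
ee_rot: [0.735, -0.678, 0.0, 0.0]
contact_force: [-0.1, -0.4, -0.4]
gripper_width: 18.0
```

Emit:
play_rows(
  targets=[
    {"tx":-0.004,"ty":0,"tz":0,"spin":0,"gripper":1},
    {"tx":-0.006,"ty":0,"tz":0,"spin":0,"gripper":1},
    {"tx":-0.006,"ty":0,"tz":0,"spin":0,"gripper":1},
  ],
)

```text
clock: 11.98
position: [636.7, 30.0, 90.6]
ee_rot: [0.735, -0.678, 0.0, -0.0]
contact_force: [0.5, 0.8, -0.7]
gripper_width: 18.5
```

Emit:
play_rows(
  targets=[
    {"tx":-0.004,"ty":0,"tz":0,"spin":0,"gripper":1},
    {"tx":-0.004,"ty":0,"tz":0,"spin":0,"gripper":1},
  ],
)

```text
clock: 12.22
position: [636.5, 30.4, 90.6]
ee_rot: [0.735, -0.678, 0.0, 0.0]
contact_force: [1.0, -3.2, -0.5]
gripper_width: 18.1
```

Emit:
play_rows(
  targets=[
    {"tx":-0.004,"ty":0,"tz":0,"spin":0,"gripper":1},
    {"tx":-0.004,"ty":0,"tz":0,"spin":0,"gripper":1},
  ],
)

```text
clock: 12.48
position: [636.3, 30.4, 90.6]
ee_rot: [0.735, -0.678, 0.0, 0.001]
contact_force: [1.4, -6.5, -0.4]
gripper_width: 18.7
```

```bash
python3 chk.py 11 >/dev/null; python3 cyl.py 11; python3 -c "
from h import *
D=__import__('pickle').load(open('pics/d11.pkl','rb'))['scene']
cv2.imwrite('pics/n11.png',cv2.resize(D['frame'][250:320,380:470,::-1],None,fx=8,fy=8,interpolation=2))"
```

```text
760 [621.87347455   2.57715541  91.0496176 ] [654.35234117 210.37309405 121.6296442 ]
rms 1.4487769092160565
yaw 94.10031967979549 pitch slope mm per 100 0.27011797192655257
y 210.4 x 624.6 z 96.9
y 65.6 x 635.0 z 96.5
y 130.1 x 630.4 z 96.6
y 179.8 x 626.8 z 96.8
y 214.9 x 624.3 z 96.9
```

View pics/n11.png

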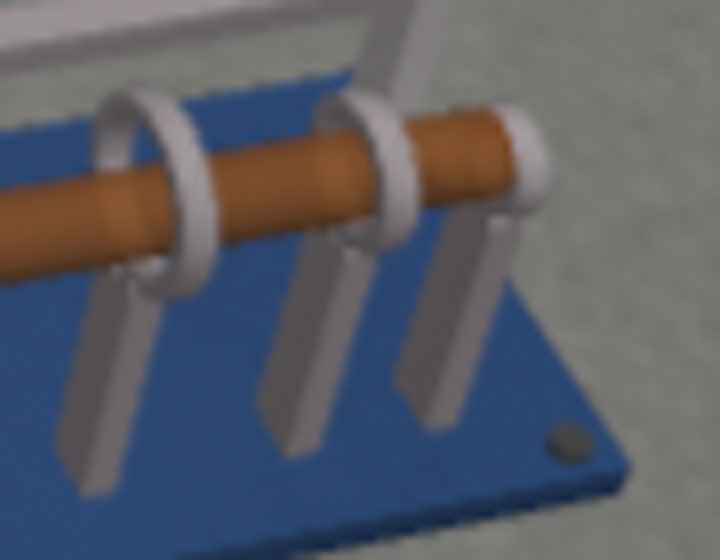

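The crop shows the nose flat against ring 4's face (about (505,160)), with the wrist force at 6.5 N. Next: relax, lower slightly and release.

Emit:
play_rows(
  targets=[
    {"tx":0.001,"ty":0,"tz":0.003,"spin":0,"gripper":1},
    {"tx":0.001,"ty":0,"tz":0.003,"spin":0,"gripper":1},
    {"tx":0.001,"ty":0,"tz":0.003,"spin":0,"gripper":0.5},
    {"tx":0.001,"ty":0,"tz":0.003,"spin":0,"gripper":0.3},
    {"tx":0.001,"ty":0,"tz":0.003,"spin":0,"gripper":0},
    {"tx":0.001,"ty":0,"tz":0.003,"spin":0,"gripper":-0.2},
    {"tx":0.001,"ty":0,"tz":0.003,"spin":0,"gripper":-0.2},
    {"tx":0.001,"ty":0,"tz":0.003,"spin":0,"gripper":-0.2},
  ],
)

```text
clock: 13.58
position: [636.6, 31.7, 89.8]
ee_rot: [0.735, -0.678, 0.0, -0.0]
contact_force: [0.1, 0.7, 0.8]
gripper_width: 51.4
```

```bash
python3 chk.py 12 >/dev/null; python3 cyl.py 12; python3 -c "
from h import *
go([545.4,92.1,200],-85.77)
D=__import__('pickle').load(open('pics/d12.pkl','rb'))['scene']
cv2.imwrite('pics/n12.png',cv2.resize(D['frame'][220:340,290:470,::-1],None,fx=4.4,fy=4.4,interpolation=2))"
```

```text
828 [619.42117926   2.56437073  86.35379541] [666.21492784 212.31877628 124.47257829]
rms 1.6873936613546385
yaw 94.41157516217896 pitch slope mm per 100 -0.025533690429611226
y 212.3 x 622.9 z 94.1
y 65.6 x 634.2 z 94.2
y 130.1 x 629.3 z 94.2
y 179.8 x 625.4 z 94.2
y 214.9 x 622.7 z 94.1
clock 13.68 at [636.5  31.7  89.8] yaw -85.31 zax [ 0.  0. -1.] w 51.1 F [-0.4 -0.4 -0.8]
 tx,ty,tz [-0.2707  0.3436 -0.4407] spin 0.0102
```

View pics/n12.png

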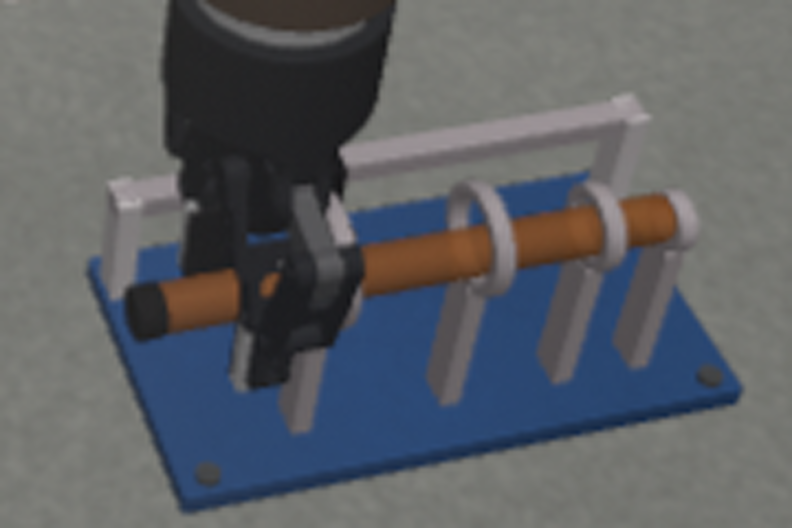

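Emit:
play_rows(
  targets=[
    {"tx":0,"ty":0,"tz":-0.1,"spin":0,"gripper":-0.2},
    {"tx":0,"ty":0,"tz":-0.25,"spin":0,"gripper":-0.2},
    {"tx":0,"ty":0,"tz":-0.44,"spin":0,"gripper":-0.2},
    {"tx":0,"ty":0,"tz":-0.44,"spin":0,"gripper":-0.2},
    {"tx":-0.27,"ty":0.34,"tz":-0.44,"spin":0.01,"gripper":-0.2},
    {"tx":-0.27,"ty":0.34,"tz":-0.44,"spin":0.01,"gripper":-0.2},
    {"tx":-0.27,"ty":0.34,"tz":-0.44,"spin":0.01,"gripper":-0.2},
    {"tx":-0.27,"ty":0.34,"tz":-0.44,"spin":0.01,"gripper":-0.2},
    {"tx":-0.27,"ty":0.34,"tz":-0.44,"spin":0.01,"gripper":-0.2},
  ],
)

```text
clock: 14.8
position: [547.0, 91.6, 199.4]
ee_rot: [0.732, -0.681, -0.0, 0.0]
contact_force: [0.6, 0.1, 0.0]
gripper_width: 51.0
```

```bash
python3 chk.py 13 >/dev/null; python3 cyl.py 13; python3 -c "
from h import *
go([547,92.3,103],-85.77)
d=get_image('wrist');cv2.imwrite('pics/wrist13.png',d['frame'][:,:,::-1])"
```

```text
1050 [619.87576302   2.74635596  87.58117327] [653.1613857  212.29716301 122.16207235]
rms 1.4550355327313809
yaw 94.38053581835406 pitch slope mm per 100 -0.15307839891180589
y 212.3 x 623.1 z 93.9
y 65.6 x 634.3 z 94.1
y 130.1 x 629.4 z 94.0
y 179.8 x 625.5 z 94.0
y 214.9 x 622.9 z 93.9
clock 14.9 at [546.9  91.5 199.4] yaw -85.83 zax [-4.e-04 -2.e-04 -1.e+00] w 51.6 F [ 0.6 -0.4  0.4]
 tx,ty,tz [-0.0033 -0.0007  0.3855] spin -0.0013
```

View pics/scene13.png

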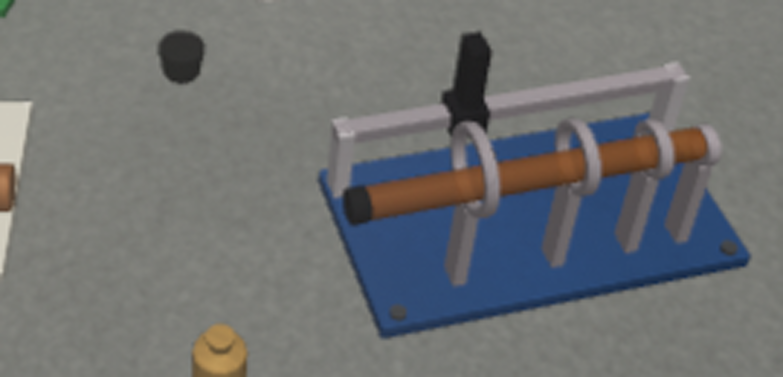

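View pics/wrist13.png

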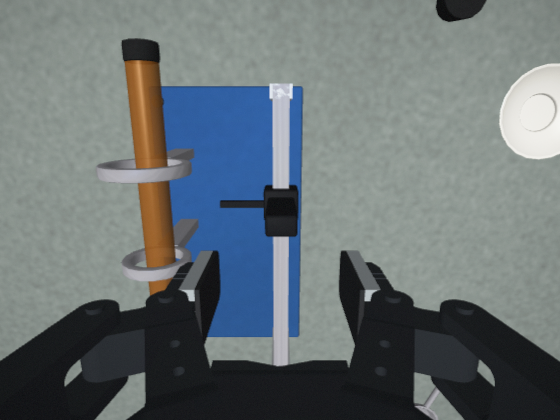

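```bash
python3 -c "
from h import *
d=get_image('wrist');Q=pts(d);g=cv2.cvtColor(d['frame'],cv2.COLOR_RGB2GRAY)
m=np.zeros(g.shape,bool);m[170:245,255:310]=1;m&=(Q[...,2]>115)&(Q[...,2]<135)
q=Q[m];print(m.sum(),q.mean(0),q.min(0),q.max(0),proj(d,[546.9,91.5,124]),np.argwhere(m).mean(0))
"
```

```text
781 [545.52907026  90.38635439 122.93685273] [535.20730211  83.98576636 115.14962903] [555.62542157  98.24730953 125.60066401] [278.55045901 225.5970386 ] [223.46991037 280.93725992]
```

The fin top is at px (281,223) and the TCP projects to (279,226), so they are aligned. Descending to pinch.

Emit:
play_rows(
  targets=[
    {"tx":0,"ty":0.003,"tz":0.2,"spin":0,"gripper":-0.2},
    {"tx":0,"ty":0.003,"tz":0.35,"spin":0,"gripper":-0.2},
    {"tx":0,"ty":0.003,"tz":0.385,"spin":0,"gripper":-0.2},
    {"tx":0,"ty":0.003,"tz":0.385,"spin":0,"gripper":-0.2},
    {"tx":0,"ty":0.003,"tz":0.385,"spin":0,"gripper":0.3},
    {"tx":0,"ty":0.003,"tz":0.385,"spin":0,"gripper":1},
    {"tx":0,"ty":0.003,"tz":0.385,"spin":0,"gripper":1},
    {"tx":0,"ty":0.003,"tz":0.385,"spin":0,"gripper":1},
  ],
)

```text
clock: 16.0
position: [545.9, 92.1, 105.4]
ee_rot: [0.733, -0.68, 0.0, -0.001]
contact_force: [-2.8, -0.4, 5.8]
gripper_width: 19.5
```

```bash
python3 -c "
from h import *
a=np.array(read_state()['position']);s=118.5
go([a[0]-.0742*s,a[1]+.9972*s,a[2]],-85.77)"
```

```text
clock 16.0 at [545.9  92.1 105.4] yaw -85.74 zax [ 1.8e-03  6.0e-04 -1.0e+00] w 19.5 F [-2.8 -0.4  5.8]
 tx,ty,tz [-4.74e-01  0.00e+00  2.00e-04] spin 0.0006
```

Emit:
play_rows(
  targets=[
    {"tx":-0.08,"ty":0,"tz":0,"spin":0,"gripper":1},
    {"tx":-0.16,"ty":0,"tz":0,"spin":0,"gripper":1},
    {"tx":-0.24,"ty":0,"tz":0,"spin":0,"gripper":1},
    {"tx":-0.32,"ty":0,"tz":0,"spin":0,"gripper":1},
    {"tx":-0.4,"ty":0,"tz":0,"spin":0,"gripper":1},
    {"tx":-0.45,"ty":0,"tz":0,"spin":0,"gripper":1},
    {"tx":-0.472,"ty":0,"tz":0,"spin":0,"gripper":1},
    {"tx":-0.472,"ty":0,"tz":0,"spin":0,"gripper":1},
    {"tx":-0.472,"ty":0,"tz":0,"spin":0,"gripper":1},
  ],
)

```text
clock: 17.12
position: [537.3, 210.5, 105.3]
ee_rot: [0.733, -0.68, 0.0, -0.001]
contact_force: [-1.7, 0.9, 5.1]
gripper_width: 18.8
```

```bash
python3 -c "
from h import *
go([536,209,105],-85.77)"
```

```text
clock 17.12 at [537.3 210.5 105.3] yaw -85.72 zax [ 0.0022  0.0017 -1.    ] w 18.8 F [-1.7  0.9  5.1]
 tx,ty,tz [0.0056 0.0056 0.0013] spin 0.001
```

Release, rise and back away so the cameras can see.

Emit:
play_rows(
  targets=[
    {"tx":0,"ty":0,"tz":0,"spin":0,"gripper":0.4},
    {"tx":0,"ty":0,"tz":0,"spin":0,"gripper":0},
    {"tx":0,"ty":0,"tz":0,"spin":0,"gripper":-0.2},
    {"tx":0,"ty":0,"tz":0,"spin":0,"gripper":-0.2},
    {"tx":0,"ty":0,"tz":-0.15,"spin":0,"gripper":-0.2},
    {"tx":0,"ty":0,"tz":-0.35,"spin":0,"gripper":-0.2},
    {"tx":0,"ty":0,"tz":-0.5,"spin":0,"gripper":-0.2},
    {"tx":0,"ty":0,"tz":-0.7,"spin":0,"gripper":-0.2},
    {"tx":0,"ty":0.5,"tz":-0.7,"spin":0,"gripper":-0.2},
    {"tx":0,"ty":0.5,"tz":-0.7,"spin":0,"gripper":-0.2},
    {"tx":0,"ty":0.5,"tz":-0.7,"spin":0,"gripper":-0.2},
    {"tx":0,"ty":0.5,"tz":-0.7,"spin":0,"gripper":-0.2},
  ],
)

```text
clock: 18.62
position: [412.5, 200.7, 279.2]
ee_rot: [0.733, -0.68, 0.0, -0.001]
contact_force: [0.6, -0.1, 1.0]
gripper_width: 51.6
```

```bash
python3 chk.py 14 >/dev/null; python3 cyl.py 14
python3 - <<'E'
from h import *
import pickle
D=pickle.load(open("pics/d14.pkl","rb"))
D["wrist"]=get_image("wrist");cv2.imwrite("pics/wrist14.png",D["wrist"]["frame"][:,:,::-1])
for n in("scene","top","wrist"):
    d=D[n];Q=pts(d);g=d["frame"].max(2);hs=cv2.cvtColor(d["frame"],cv2.COLOR_RGB2HSV)
    reg=(Q[...,2]>86)&(Q[...,2]<140)&(Q[...,1]>160)&(Q[...,1]<235)&(d["depth"]>0)
    f=reg&(Q[...,0]<575)&(Q[...,0]>515)&(Q[...,2]<127)
    r=reg&(Q[...,0]>600)&(Q[...,0]<650)&(Q[...,1]>200)&(hs[...,1]<80)
    r3=reg&(Q[...,0]>600)&(Q[...,0]<650)&(Q[...,1]<195)&(hs[...,1]<80)
    for k,m in(("fin",f),("ring4",r),("ring3",r3)):
        if m.sum(): print(n,k,m.sum(),np.round((Q[m].min(0)+Q[m].max(0))/2,1),np.round(np.ptp(Q[m],axis=0),1))
    if f.sum() and r.sum():
        u=np.array([-.0752,.9972]);a=(Q[f].min(0)+Q[f].max(0))/2;b=(Q[r].min(0)+Q[r].max(0))/2
        print("  marker minus ring4 along row",round(float((a-b)[:2]@u),1))
cv2.imwrite("pics/full14.png",D["scene"]["frame"][:,:,::-1])
go([536,209,105])
E
```

```text
1049 [619.38381769   2.5537      87.84560775] [650.42271731 211.77181566 111.83987524]
rms 1.2632404780842457
yaw 94.40349335975931 pitch slope mm per 100 -0.18772013960659342
y 211.8 x 623.0 z 93.9
y 65.6 x 634.2 z 94.2
y 130.1 x 629.3 z 94.1
y 179.8 x 625.4 z 94.0
y 214.9 x 622.7 z 93.9
scene fin 233 [538.9 209.7 105.8] [22.3 16.7 39.6]
scene ring4 72 [625.6 211.   96.2] [22.8 18.5 19.4]
scene ring3 144 [627.1 176.6 101.3] [35.1 32.  29.2]
  marker minus ring4 along row 5.3
top fin 116 [534.6 207.1 106.2] [21.3 14.6 40.4]
top ring4 46 [619.1 210.3  97. ] [26.5 11.9 20.6]
top ring3 79 [621.  177.1 104.9] [33.6 31.7 24.6]
  marker minus ring4 along row 3.2
wrist fin 775 [536.2 209.6 105.8] [20.7 14.5 39.4]
wrist ring4 313 [620.4 210.9  96. ] [25.  16.9 19.1]
wrist ring3 516 [622.7 177.4 101.1] [34.6 34.7 28.8]
  marker minus ring4 along row 5.0
clock 18.77 at [413.2 200.8 278.4] yaw -85.81 zax [ 0.e+00 -2.e-04 -1.e+00] w 51.5 F [ 0.1  0.4 -0.9]
 tx,ty,tz [ 0.0029 -0.4923  0.6937] spin None
```

View pics/scene14.png

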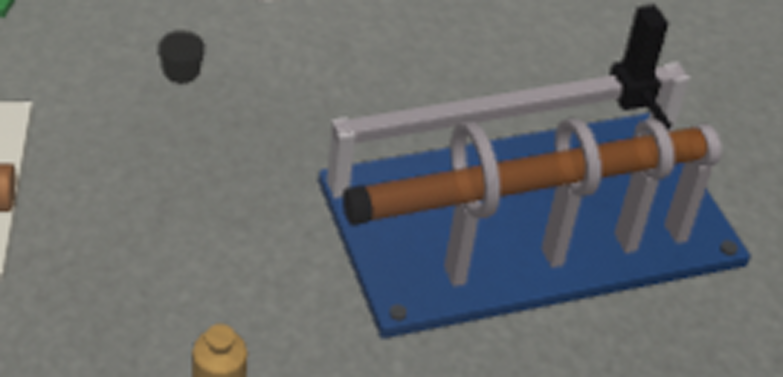

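View pics/top14.png

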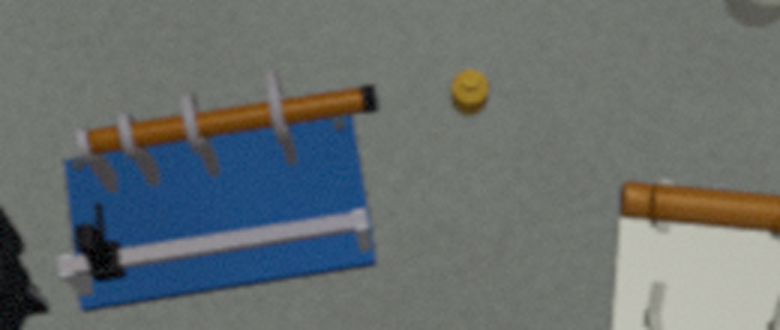

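View pics/full14.png

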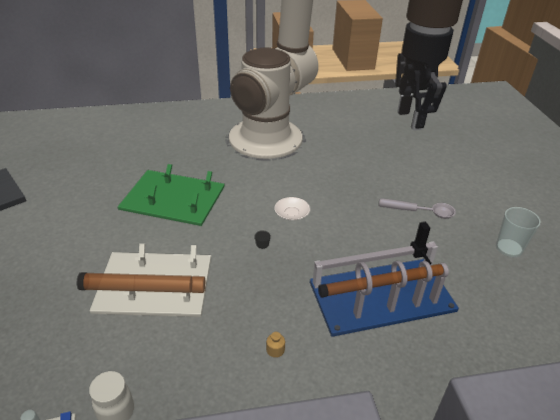

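View pics/wrist14.png

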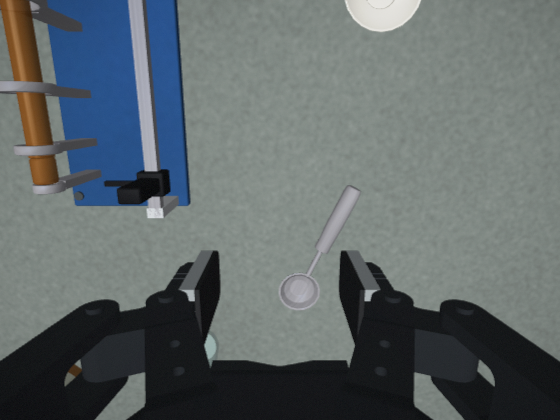

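```bash
python3 -c "
from bench import *
print(read_state()['contact_force'],read_state()['clock']);print(job_done())"
```

```text
[ 0.05351531  0.37344846 -0.93599775] 18.775
the job is handed in; nothing more can be done
None
```

I handed the job in at 18.8 s of the 61 s allowed. By my last checks the thin tube rests in the rings against the smallest ring, and the marker is level with that ring. No verdict is reported.

**What I did:** The nearer tube was the thin (20 mm) one. I gripped it 75 mm behind its centre and passed it through rings 1, 2 and 3. I then nudged it against ring 4 in 1–2 mm steps until the wrist force read about 6.5 N, and released it. I pinched the marker, slid it to ring 4, let go and backed away.

**Last checks:**
- **Tube:** it is let go and lying in the rings, with its nose at ring 4's entry face to within about 1 mm. It is about 1.5 mm off the row's line, and its axis is within about 0.1° of the row.
- **Marker:** all three cameras, compared with ring 4's clean positions, put the fin 1.4 to 1.9 mm past the ring's middle. The limit is 9 mm.
- **Everything else:** the thick tube is still in the farther place, nothing was knocked over, and the gripper is clear of everything.

**What disagreed:**
- The top and scene cameras differed by 5 to 10 mm in world x. I used the wrist camera and measurements relative to the rings in the same view.
- The last automatic marker figure read 3 to 5 mm, because the tube's nose fell inside the ring mask. Recomputing with the earlier clean ring positions gave the 1.4 to 1.9 mm above.
- The released tube's fitted height came out about 2 mm below where it should rest. I took this as depth bias, since it lies level.

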